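# Bring a grinding ball on its carrier under the bench magnifier

## Robot

A 7-joint arm with a two-finger parallel gripper is mounted at the origin on a cart in front of the work surface, level with it; the furniture and walls round the work are solid. World frame = base frame: x ahead of the robot, y to its left, z up, the work surface at z = 0. Lengths are in m, angles in rad, forces in N, time in s.
With the tool pointing down it reaches from about 0.35 to 0.9 m from the base axis. Payload 8.1 kg.
Tool frame: the origin (TCP) lies midway between the tips of the shut fingers; the grasp point (between the pads) lies 19 mm behind it; x points along the fingers, z is the direction in which the jaws open and shut, and the axes are right-handed (so a half turn about x gives the same grasp; the last joint's range is limited). The gripper opens to 92 mm and grips with 3 to 60 N. Pads are 19 mm wide; open, the fingers measure 130 mm over their backs; the gripper's body (75 mm by 190 mm) begins 47 mm behind the grasp point.
Start: joints at [1.159, 0.434, 0.025, 1.573, -0.012, 1.134, -0.075], TCP at [0.19, -0.595, 0.188] pointing down, gripper open.
Joint ranges: [-2.62, 2.62], [-0.44, 2.09], [-1.27, 1.32], [0.08, 2.57], [-1.32, 4.46], [0.12, 2], [-2.74, 2.74]. Speed limits (rad/s): [2.22, 2.22, 3.01, 3.01, 3.14, 3.14, 3.14].

## Interface

Orientations are given as a rotation vector (axis times angle).
In Python, from cell import arm, optics, finder gives the robot as it stands.
- The arm moves only by the tool send_rows, never from a script. Its argument "rows" is a list that holds one entry, the list of rows, each a list of 7 numbers: the shift along the tool's x, y, z in mm, then the turn, a rotation vector about the tool's x, y, z in degrees, then the opening in per cent of the stroke, from 0 (shut) to 100 (fully open). A call has exactly 8 rows; each row is the pose to reach, as a shift and turn from the pose commanded when the call began, along the tool's axes at that moment; what a row does not reach only later rows make up. A row lasts 1/10 s, in which the tool goes at most 50 mm and 8.59 degrees, less where a joint would pass 70% of its speed; a pose out of reach is approached as far as the arm can. A call with a gripper value outside its range is refused whole. The fingers move at their own pace and stop on an object; "grip_force" is the grip in N (left out, the last holds). Time passes only in rows, so rows that repeat a pose let the fingers close, or fill a call up. It gives the time, the measured TCP pose, the force and the opening at its end, in the units of the state.
- arm.observe(): the state, without advancing time (a new reading comes with each control period).
- optics.get_image(name): name is "scene" or "top" or "wrist"; returns (picture, depth): 420x560x3 uint8, red, green, blue; 420x560 float32, m along the optical axis (not along the pixel's ray), 0 where there is no reading.
- optics.get_calibration(name): a dict with "camera_matrix" (3x3 intrinsics, pixels), "D" ([k1, k2, p1, p2, k3] as OpenCV has them; the pictures are not rectified), "position" and "orientation" of the camera in the world; the wrist camera has in their place "T_tool_cam" (4x4, takes a point from camera to tool coordinates, whose origin is the TCP and whose axes are the tool frame's). Camera axes: x right, y up, looking along -z (the intrinsics and any distortion apply to the point x, -y, -z); pixel columns grow to the right and rows downward; lengths in m; the calibration is good to about 2 mm. A picture is of the moment at which its call begins: read the wrist's pose just before it. get_calibration takes no time and is no camera call.
- arm.sign_off(): hands the job in, once; it reports no verdict.
Trained networks look in the newest picture that a camera, given by its name, has taken for a name from the list of things; names that differ only in an ending like _2 or _b are one class to them, and where a whole thing is asked for, a point or a joint stands for the part that bears it (a point fixed in the world has none). Each returns a list of dicts, best first, with "confidence" (0 to 1); they miss things now and then, are a little off and sometimes report something else, mostly with a low value. They report only what shows in the picture. A call takes as long as a camera call.
- finder.search_frame(camera, thing): "bbox" ([left, top, width, height] in pixels, round what is visible of it).
- finder.regions_of(camera, thing): "region" (420x560 bool, what is visible of it) and "bbox" ([left, top, width, height] in pixels, round what is visible of it).
- finder.place_of(camera, thing): "xy" ([column, row] in pixels: a listed point, or the origin of a listed thing).
The state is a dict: "clock": time; "joints": joint angles; "dq": joint speeds; "joint_efforts": joint torques, N m; "position": TCP position; "ee_rot": TCP orientation; "force": force on the tool from outside, world axes, zero at the start; "ft_torque": the same for the moment, N m; "width": opening from 0.0 (shut) to 1.0 (fully open).
Only numpy, scipy, OpenCV 4.12 (cv2) and the standard library are available. Lean on these libraries where they do the work, as an engineer would, in place of code of your own. Each camera call takes 0.05 s, during which the arm holds its last target.

## Task

A grinding ball has to be looked over for chips before it goes into the mill: take the front white ceramic ball off the sloped rack, set it gently (no dropping) in the pocket of the black ball carrier, then lift the carrier by its upright grip and bring it, kept level so that the ball stays in its pocket, to the bench magnifier. The program finishes while holding the carrier there in mid-air: level and still, with the ball centred under the lens and about 12 cm below it. Do not touch the magnifier or knock the things standing around, and leave the other balls on the rack.

Things in the scene. Friction and masses are not known exactly. Their poses are not given: they have to be found in the camera images.
- white_front_center (a point): centre of a loose 20 mm ball: the FRONT white ceramic one (about 25 g), the one to inspect. It starts at the low front end of a lane of the ball rack, about 52 mm above the worktop, touching the stop tab; which of the three lanes is white varies. It is free on both sides across the lane (along the rack's y) and the next ball touches it from behind
- white_rear_center (a point): centre of a loose 20 mm ball: the second white one, behind the front one; it rolls 20 mm down to the stop when the front ball is taken, which is fine
- steel_front_center (a point): centre of a loose 20 mm ball: dark grey steel, front
- steel_rear_center (a point): centre of a loose 20 mm ball: dark grey steel, rear
- brown_front_center (a point): centre of a loose 20 mm ball: brown agate, front
- brown_rear_center (a point): centre of a loose 20 mm ball: brown agate, rear
- ball_rack: fixed sloped rack 88 x 196 x 63 mm: two grey plates, three lanes at y = -70, 0, 70 mm, each of two 5 mm steel rods wholly under the ball, sloping 6 degrees down to the front. Origin: centre of its underside; x points up the lanes (away from the stops), y across them. Beside a ball nothing stands higher than 9 mm below its centre; in front of it is an 11 mm wide stop tab
- carrier: loose ball carrier, about 120 g, flat on the worktop: round black head (60 mm across, 9 mm high) with the pocket, flat steel shank (14 mm wide, top at 7.5 mm), grey upright square grip. Origin: under the middle of the grip, at the underside; x points from the grip along the shank to the head, z up. Centre of mass about 90 mm from the grip towards the head
- carrier_grip (a point): centre of the carrier's upright grip, a square grey post 20 x 20 mm on the carrier's x and y axes; the post is free from 10 mm to 60 mm above the underside (below it a foot of 40 x 34 x 10 mm); this point is 35 mm above the underside. Axes as the carrier
- carrier_pocket (a point): where the ball's centre is when it lies in the carrier's pocket: 165 mm from the grip along the carrier's x, 15 mm above the underside. Pocket: round, 19 mm wide, flat floor, 4 mm deep (floor 5 mm, rim 9 mm above the underside), so the ball stands well out of it, has 1 mm of play and rolls out if tipped too far. Axes as the carrier
- lens_centre (a point): middle of the underside of the magnifier's lens (ring 124 mm across outside, 21 mm thick), 270 mm above the worktop. Its x axis points level from the lens to the magnifier's post, which stands 170 mm away on a round foot 132 mm across; the lens is free from the opposite side
- magnifier: the fixed bench magnifier with ring light: white foot, steel post, lens ring on a level arm at 283 mm. Origin: centre of the underside of its foot, z up
- timer: bystander: pink bench timer 34 x 68 x 62 mm, origin at the centre of its underside
- specimen_cup_3: bystander: specimen cup with red lid, 58 mm across, 59 mm high, origin at the centre of its underside
- control_vial_1: bystander: vial with blue cap, 25 mm across, 49 mm high, origin at the centre of its underside
- control_vial_2: bystander: vial with green cap, 25 mm across, 49 mm high, origin at the centre of its underside
- meter_case: bystander: black zipped meter case 46 x 76 x 25 mm, origin at the centre of its underside

How it is judged:
By the outcome, as a careful person would: the job done as asked, in the order asked, and still so for the second after the job is handed in, while the arm keeps its last pose, push and grip.
It also fails if it takes over 59 s, if anything falls off the work surface, if the arm or the gripper's body presses on something with over 40 N, if the wrist force passes 120 N, or if a joint passes its speed limit or range.

## Working session

There is one attempt and no reset: what is moved stays moved. The work goes in short steps, Python scripts to look and compute and a tool call to move; the robot and the scene stay as the last step left them, time stands still between calls to the robot, and variables do not carry over. Pictures are saved under pics/ and viewed, and the job is handed in when it is done.

Besides the shell and the picture viewer there is one more tool, called in YAML: its name, and indented under it one key for each argument. send_rows: Moves the arm, as the interface text tells. Its arguments: {"type":"object","properties":{"rows":{"type":"array"},"grip_force":{"type":"number"}},"required":["rows"]}

```bash
ls -la; mkdir -p pics; python3 - <<'E'
from cell import arm, optics, finder
import cv2,numpy as np
print(arm.observe())
for n in ("scene","top","wrist"):
    im,d=optics.get_image(n); cv2.imwrite(f"pics/{n}0.png",im[:,:,::-1]); np.savez(f"pics/{n}0.npz",im=im,d=d)
    print(n,optics.get_calibration(n))
E
```

```text
total 12
drwxr-xr-x  3 agent agent 4096 Dec  6 13:18 .
drwxr-xr-x 23 root  root  4096 Dec  6 13:18 ..
drwxr-xr-x  2 agent agent 4096 Dec  6 13:18 pics
{'clock': 0.0, 'joints': array([ 1.15941436,  0.43522959,  0.02498126,  1.57409123, -0.01159874,
        1.13397062, -0.07509986]), 'dq': array([-0.00017126,  0.00141358, -0.00091563, -0.00219428, -0.00051863,
        0.00035213,  0.00108604]), 'joint_efforts': array([ 1.34592028e-04, -6.67849231e+01,  9.85641740e-01, -3.14464009e+01,
       -6.02508523e-02,  4.25724720e-02,  1.63300879e-04]), 'position': array([ 0.18970226, -0.59492771,  0.18714327]), 'ee_rot': array([ 0.97969931,  1.34094222, -0.97838075]), 'force': array([ 0.61940281,  0.25152063, -0.59665833]), 'ft_torque': array([ 0.01705581, -0.03975592,  0.02891104]), 'width': 1.00103115562543}
scene {'camera_matrix': array([[534.10275812,   0.        , 277.38017379],
       [  0.        , 534.10275812, 210.45451851],
       [  0.        ,   0.        ,   1.        ]]), 'D': array([0.01331701, 0.        , 0.        , 0.        , 0.        ]), 'position': array([-0.54347402,  0.4
[... 379 characters left out ...]
2423208,  1.71995654]), 'orientation': array([ 0.47063825, -0.2882392 , -1.11624297])}
wrist {'camera_matrix': array([[303.60417022,   0.        , 276.16429713],
       [  0.        , 303.60417022, 211.38603718],
       [  0.        ,   0.        ,   1.        ]]), 'D': array([-0.03582707,  0.        ,  0.        ,  0.        ,  0.        ]), 'T_tool_cam': array([[-3.89743259e-04,  2.97273490e-01, -9.54792292e-01,
        -1.97718394e-01],
       [ 7.23480339e-07,  9.54792364e-01,  2.97273512e-01,
         8.17635658e-02],
       [ 9.99999924e-01,  1.15169574e-04, -3.72338959e-04,
        -1.39577475e-03],
       [ 0.00000000e+00,  0.00000000e+00,  0.00000000e+00,
         1.00000000e+00]])}
```

View pics/scene0.png

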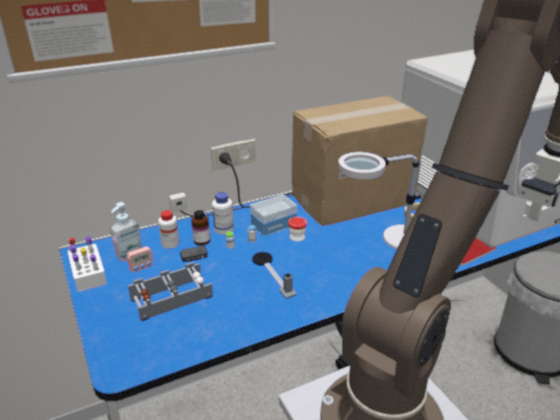

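View pics/top0.png

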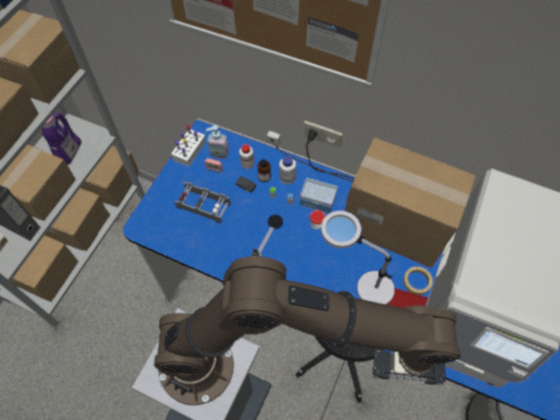

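View pics/wrist0.png

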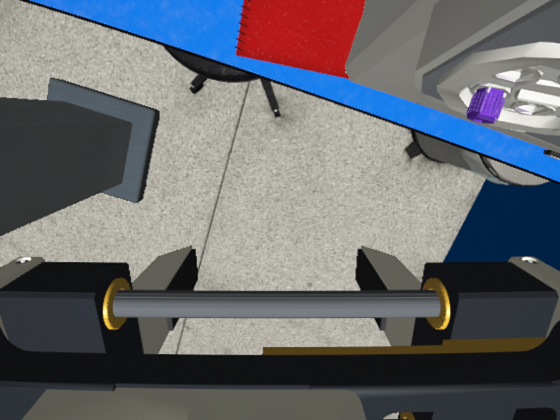

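The scene view shows the rack near (170,290) with its white lane at the right end (197,278). The carrier head is at (262,258), its grip at (288,285), and the lens at (362,165). The top view agrees. Next I'll measure.

```bash
cat > h.py <<'E'
import numpy as np, cv2
from scipy.spatial.transform import Rotation as R
from cell import arm, optics, finder
def campose(name, st=None):
    c=optics.get_calibration(name)
    if name=="wrist":
        T=np.eye(4);T[:3,:3]=R.from_rotvec(st["ee_rot"]).as_matrix();T[:3,3]=st["position"]
        T=T@c["T_tool_cam"]
    else:
        T=np.eye(4);o=np.array(c["orientation"]);T[:3,:3]=R.from_rotvec(o).as_matrix();T[:3,3]=c["position"]
    return c["camera_matrix"],c["D"],T
def ray(name,uv,st=None):
    K,D,T=campose(name,st)
    p=cv2.undistortPoints(np.array(uv,float).reshape(-1,1,2),K,D).reshape(-1,2)
    d=np.c_[p[:,0],-p[:,1],-np.ones(len(p))]@T[:3,:3].T   # unit depth rays
    return T[:3,3],d
def at_z(name,uv,z,st=None):
    o,d=ray(name,uv,st); return o+d*((z-o[2])/d[:,2])[:,None]
def at_d(name,uv,dep,st=None):
    o,d=ray(name,uv,st); return o+d*np.asarray(dep).reshape(-1,1)
def proj(name,P,st=None):
    K,D,T=campose(name,st)
    q=(np.atleast_2d(P)-T[:3,3])@T[:3,:3]
    return cv2.projectPoints(np.c_[q[:,0],-q[:,1],-q[:,2]],np.zeros(3),np.zeros(3),K,D)[0].reshape(-1,2)
def snap(name,tag):
    st=arm.observe(); im,d=optics.get_image(name)
    cv2.imwrite(f"pics/{tag}.png",im[:,:,::-1]); np.savez(f"pics/{tag}.npz",im=im,d=d,**{k:np.array(v) for k,v in st.items()})
    return im,d,st
E
python3 - <<'E'
from h import *
np.set_printoptions(precision=4,suppress=True)
Z=dict(white_front_center=.052,white_rear_center=.054,ball_rack=0,carrier_grip=.035,carrier_pocket=.015,carrier=0,lens_centre=.27,magnifier=0,timer=0,specimen_cup_3=0,control_vial_1=0,control_vial_2=0,meter_case=0)
for n in ("scene","top"):
    optics.get_image(n)
    for t,z in Z.items():
        for r in finder.place_of(n,t)[:2]:
            print(n,t,np.round(r["confidence"],2),np.round(r["xy"],1),at_z(n,r["xy"],z)[0])
E
```

```text
scene white_front_center 0.49 [197.4 279.6] [0.5261 0.2069 0.052 ]
scene white_rear_center 0.5 [195.  275.9] [0.541  0.2082 0.054 ]
scene ball_rack 0.95 [171.8 297.2] [0.5497 0.2736 0.    ]
scene carrier_grip 0.76 [289.2 281.5] [ 0.4326 -0.0127  0.035 ]
scene carrier_grip 0.49 [407.8 237.9] [ 0.4585 -0.4193  0.035 ]
scene carrier_pocket 0.71 [262.5 257. ] [ 0.5868 -0.0062  0.015 ]
scene carrier_pocket 0.43 [256.3 239.5] [ 0.6754 -0.0266  0.015 ]
scene carrier 0.83 [286.7 295.2] [ 0.4232 -0.0008  0.    ]
scene lens_centre 0.81 [360.5 165.7] [ 0.5325 -0.2803  0.27  ]
scene lens_centre 0.63 [287.3 283.7] [0.1706 0.1289 0.27  ]
scene magnifier 0.92 [401.7 238.9] [ 0.5018 -0.4354  0.    ]
scene magnifier 0.58 [287.2 295.4] [ 0.4219 -0.0016  0.    ]
scene timer 0.66 [138.6 269.7] [0.7053 0.3234 0.    ]
scene specimen_cup_3 0.66 [296.4 237.5] [ 0.6508 -0.1502  0.    ]
scene control_vial_1 0.61 [230.1 246.7] [0.6955 0.0507 0.    ]
scene control_vial_1 0.51 [251.3 237.8] [ 0.7107 -0.0253  0.    ]
scene control_vial_2 0.61 [230.1 246.7] [0.6955 0.0507 0.    ]
scene control_vial_2 0.51 [251.3 2
[... 594 characters left out ...]
[338.6 231.9] [ 0.5148 -0.2721  0.27  ]
top magnifier 0.88 [376.3 291.6] [ 0.4901 -0.4508  0.    ]
top timer 0.33 [180.9 196. ] [0.5503 0.3741 0.    ]
top timer 0.19 [275.6 194. ] [ 0.7105  0.0404 -0.    ]
top specimen_cup_3 0.65 [316.6 226.3] [ 0.6443 -0.1598  0.    ]
top specimen_cup_3 0.57 [341.1 231.5] [ 0.6616 -0.2517  0.    ]
top control_vial_1 0.61 [273.2 193.1] [0.7104 0.0506 0.    ]
top control_vial_1 0.45 [289.7 201.9] [ 0.7003 -0.0243  0.    ]
top control_vial_2 0.61 [273.2 193.1] [0.7104 0.0506 0.    ]
top control_vial_2 0.45 [289.7 201.9] [ 0.7003 -0.0243  0.    ]
top meter_case 0.72 [245.7 186.1] [0.6954 0.163  0.    ]
top meter_case 0.61 [262.6 254.3] [ 0.456  -0.0245  0.    ]
```

```bash
python3 - <<'E'
from h import *
np.set_printoptions(precision=3,suppress=True)
st=arm.observe(); print(R.from_rotvec(st["ee_rot"]).as_matrix(), st["clock"])
# depth-based look: heights of box etc
for n in("scene","top"):
    z=np.load(f"pics/{n}0.npz"); d=z["d"]
    pts={"scene":[(355,105),(330,110),(300,110),(362,160),(410,95)],"top":[(415,200),(345,150),(360,215),(470,180),(341,232),(420,240)]}[n]
    for p in pts:
        print(n,p,at_d(n,[p],d[p[1],p[0]])[0])
    im=cv2.imread(f"pics/{n}0.png")
    c=im[220:340,110:330] if n=="scene" else im[150:270,150:370]
    cv2.imwrite(f"pics/{n}0c.png",cv2.resize(c,None,fx=3.5,fy=3.5,interpolation=cv2.INTER_CUBIC))
E
```

```text
[[ 0.     0.953  0.304]
 [-0.     0.304 -0.953]
 [-1.     0.     0.   ]] 1.55
scene (355, 105) [ 0.834 -0.456  0.315]
scene (330, 110) [ 0.834 -0.361  0.314]
scene (300, 110) [ 0.878 -0.277  0.313]
scene (362, 160) [ 0.538 -0.288  0.283]
scene (410, 95) [ 0.764 -0.617  0.345]
top (415, 200) [ 0.699 -0.457  0.312]
top (345, 150) [ 0.92  -0.154  0.136]
top (360, 215) [ 0.658 -0.305  0.171]
top (470, 180) [ 0.846 -0.599  0.312]
top (341, 232) [ 0.507 -0.281  0.289]
top (420, 240) [ 0.655 -0.522  0.162]
```

View pics/scene0c.png

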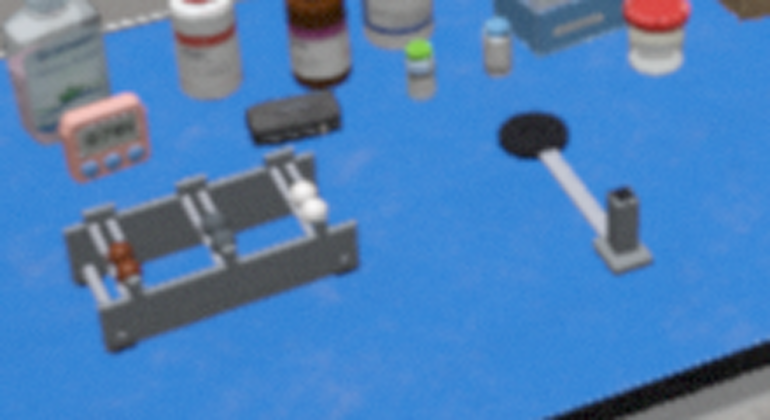

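View pics/top0c.png

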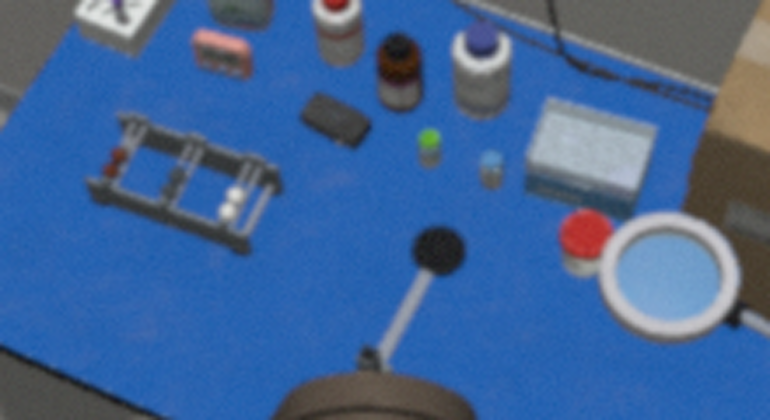

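```bash
python3 - <<'E'
from h import *
np.set_printoptions(precision=3,suppress=True)
a=at_z("scene",[(200.6,280),(146.3,297.1)],.052);print(a,np.degrees(np.arctan2(*(a[1]-a[0])[1::-1])), np.linalg.norm(a[1]-a[0]))
a=at_z("top",[(150+229/3.5,150+212/3.5),(150+111/3.5,150+168/3.5)],.052);print(a,np.degrees(np.arctan2(*(a[1]-a[0])[1::-1])), np.linalg.norm(a[1]-a[0]))
Rt=R.from_rotvec(arm.observe()["ee_rot"]).as_matrix(); p=arm.observe()["position"]
for w in ([.19,-.595,.45],[.40,-.25,.45],[.40,-.15,.45],[.42,.10,.40],[.50,.18,.20]):
    print(w,1e3*Rt.T@(np.array(w)-p))
E
```

```text
[[0.521 0.2   0.052]
 [0.517 0.343 0.052]] 91.70851836138483 0.14292064890980866
[[0.524 0.2   0.052]
 [0.52  0.343 0.052]] 91.6719273727567 0.14253279912617522
[0.19, -0.595, 0.45] [-262.072    0.209   -0.404]
[0.4, -0.25, 0.45] [-262.07   305.103 -265.291]
[0.4, -0.15, 0.45] [-262.071  335.485 -360.563]
[0.42, 0.1, 0.4] [-212.072  430.496 -592.669]
[0.5, 0.18, 0.2] [ -12.071  531.016 -644.584]
```

send_rows:
  rows:
    - [[-30, 0, 0, 0, 0, 0, 50], [-70, 0, 0, 0, 0, 0, 50], [-115, 0, 0, 0, 0, 0, 50], [-160, 0, 0, 0, 0, 0, 50], [-200, 10, -8, 0, 0, 0, 50], [-235, 32, -28, 0, 0, 0, 50], [-260, 62, -55, 0, 0, 0, 50], [-265, 94, -82, 0, 0, 0, 50]]

```text
clock: 2.35
position: [0.2552, -0.4887, 0.4562]
ee_rot: [0.978, 1.334, -0.981]
force: [0.4, -0.4, 0.3]
width: 0.501
```

```bash
python3 - <<'E'
from h import *
np.set_printoptions(precision=3,suppress=True)
s=arm.observe();print(s["clock"],s["position"],s["joints"],s["force"],s["width"])
E
```

```text
2.35 [ 0.255 -0.489  0.456] [ 0.994  0.22  -0.002  1.235  0.001  1.681 -0.271] [ 0.431 -0.373  0.267] 0.5010902195672983
```

send_rows:
  rows:
    - [[0, 27, -35, 2, 0, 0, 43], [0, 54, -70, 4, 0, 0, 43], [0, 81, -104, 6, 0, 0, 43], [0, 108, -139, 8, 0, 0, 43], [0, 135, -174, 10, 0, 0, 43], [0, 162, -209, 12, 0, 0, 43], [0, 189, -243, 14, 0, 0, 43], [0, 216, -278, 16, 0, 0, 43]]

```text
clock: 3.15
position: [0.376, -0.1565, 0.4532]
ee_rot: [1.189, 1.221, -1.189]
force: [0.7, -1.0, -0.2]
width: 0.429
```

```bash
cat >> h.py <<'E'
def go(w):
    "shift in mm (tool axes) to world TCP w from measured pose"
    s=arm.observe(); M=R.from_rotvec(s["ee_rot"]).as_matrix()
    return 1e3*M.T@(np.array(w)-s["position"])
def yaw(): 
    M=R.from_rotvec(arm.observe()["ee_rot"]).as_matrix(); return np.degrees(np.arctan2(M[1,1],M[0,1]))
E
python3 - <<'E'
from h import *
np.set_printoptions(precision=3,suppress=True)
s=arm.observe();print(s["clock"],s["position"],s["joints"],s["force"],s["width"],yaw())
print(go([.5,.185,.20]))
E
```

```text
3.15 [ 0.376 -0.157  0.453] [ 0.594 -0.021 -0.317  1.514 -0.006  1.647 -1.267] [ 0.733 -1.024 -0.209] 0.42918111218356636 1.5932035263142117
[ 253.035  133.282 -338.106]
```

send_rows:
  rows:
    - [[10, 10, -45, 0, 0, 0, 43], [30, 25, -90, 0, 0, 0, 43], [55, 43, -135, 0, 0, 0, 43], [85, 63, -180, 0, 0, 0, 43], [115, 83, -225, 0, 0, 0, 43], [145, 103, -270, 0, 0, 0, 43], [175, 120, -310, 0, 0, 0, 43], [205, 133, -338, 0, 0, 0, 43]]

```text
clock: 3.95
position: [0.4924, 0.1682, 0.2631]
ee_rot: [1.189, 1.222, -1.186]
force: [1.6, -0.4, 0.2]
width: 0.428
```

```bash
python3 - <<'E'
from h import *
np.set_printoptions(precision=3,suppress=True)
im,d,s=snap("wrist","w1")
s=arm.observe();print(s["clock"],s["position"],s["joints"],s["dq"],s["force"],s["width"],yaw())
s=arm.observe()
for t,z in (("white_front_center",.052),("white_rear_center",.054),("steel_front_center",.052),("ball_rack",0)):
    for r in finder.place_of("wrist",t)[:2]: print(t,r["confidence"],r["xy"],at_z("wrist",r["xy"],z,s)[0])
E
```

```text
4.0 [0.491 0.173 0.257] [ 0.091  0.29  -0.675  1.674  0.184  1.247 -2.159] [ 0.061 -0.061  0.024  0.041 -0.08   0.111  0.173] [-0.673  3.258 -2.224] 0.4305782810959684 1.9842614064299111
white_front_center 0.46 [250.0, 158.9] [0.517 0.211 0.052]
white_front_center 0.42 [409.1, 103.3] [0.595 0.011 0.052]
white_rear_center 0.49 [251.3, 139.9] [0.542 0.209 0.054]
steel_front_center 0.64 [372.1, 25.3] [0.68  0.068 0.052]
steel_front_center 0.58 [199.1, 158.4] [0.516 0.278 0.052]
ball_rack 0.93 [207.2, 138.3] [0.538 0.278 0.   ]
```

View pics/w1.png

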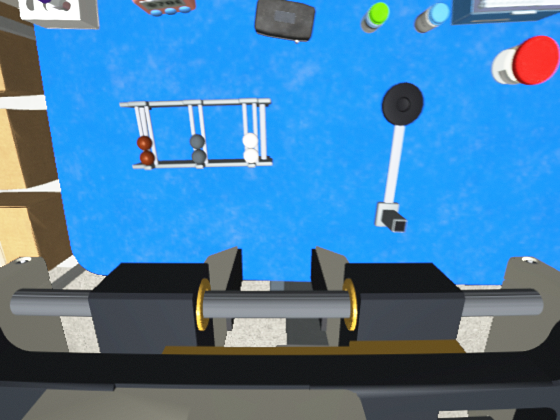

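Wrist view: white balls at (250,157) and (250,141), steel at (198,158), brown at (147,158), carrier head (403,104) and grip (397,226). The arm was still settling, so I'll move closer above the ball and re-measure.

```bash
python3 - <<'E'
from h import *
np.set_printoptions(precision=3,suppress=True)
print(go([.518,.207,.14]))
E
```

```text
[123.713  27.534 -40.552]
```

send_rows:
  rows:
    - [[25, 4, -5, 0, 0, 0, 43], [50, 8, -10, 0, 0, 0, 43], [75, 13, -15, 0, 0, 0, 43], [95, 17, -20, 0, 0, 0, 43], [108, 18, -22, 0, 0, 0, 43], [108, 18, -22, 0, 0, 0, 43], [108, 18, -22, 0, 0, 0, 43], [108, 18, -22, 0, 0, 0, 43]]

```text
clock: 5.0
position: [0.5097, 0.1885, 0.157]
ee_rot: [1.189, 1.221, -1.186]
force: [0.6, -0.0, -0.3]
width: 0.435
```

```bash
cat > meas.py <<'E'
from h import *
import sys
np.set_printoptions(precision=4,suppress=True)
tag=sys.argv[1]
im,d,s=snap("wrist",tag)
print(s["clock"],s["position"],s["joints"],"F",s["force"],s["width"],yaw(), abs(s["dq"]).max())
for a in sys.argv[2:]:
    t,z=a.split(":")
    for r in finder.place_of("wrist",t)[:2]: print(t,round(r["confidence"],2),np.round(r["xy"],1),at_z("wrist",r["xy"],float(z),s)[0])
E
python3 meas.py w2 white_front_center:.052 white_rear_center:.054 steel_front_center:.052
```

```text
5.0 [0.5097 0.1885 0.157 ] [ 0.0244  0.4091 -0.6417  1.7764  0.2797  1.0461 -2.261 ] F [ 0.5764 -0.017  -0.2717] 0.4349591814102812 1.6565590841796143 0.004687753330900522
white_front_center 0.69 [262.2 188.1] [0.5215 0.2046 0.052 ]
white_front_center 0.58 [196.  187.4] [0.5204 0.2723 0.052 ]
white_rear_center 0.66 [261.3 166.2] [0.5442 0.2058 0.054 ]
steel_front_center 0.83 [197.6 185.6] [0.5223 0.2705 0.052 ]
```

View pics/w2.png

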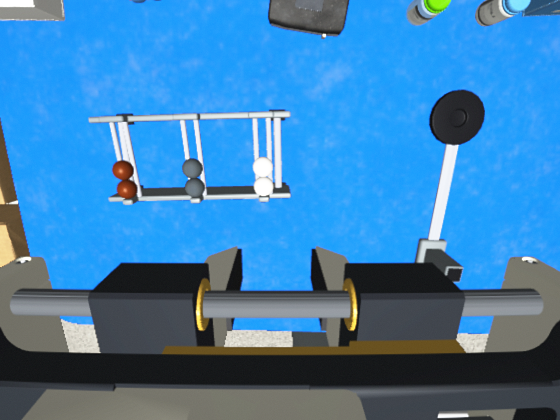

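The w2 view shows the white front ball at (263,188), the rear one at (262,167), and the stop at the front plate. I'll refine with a ball segmentation and depth.

```bash
cat > ball.py <<'E'
from h import *
import sys
np.set_printoptions(precision=4,suppress=True)
z=np.load(f"pics/{sys.argv[1]}.npz"); im=z["im"]; d=z["d"]; s={"position":z["position"],"ee_rot":z["ee_rot"]}
u,v,w=map(int,sys.argv[2:5])
# fit a sphere of radius 10 mm to the depth points of bright grey pixels around (u,v)
mask=np.zeros(d.shape,bool); mask[v-w:v+w,u-w:u+w]=True
mask&=(im.min(2)>150)&(d>0)
vv,uu=np.nonzero(mask); P=at_d("wrist",np.c_[uu,vv],d[vv,uu],s)
print(len(P),np.median(P,0),"top",P[:,2].max(), "pixmean",uu.mean(),vv.mean())
from scipy.optimize import least_squares
r=least_squares(lambda c:np.linalg.norm(P-c,axis=1)-.01,np.median(P,0)-[0,0,.005],loss="soft_l1",f_scale=.001)
print("sphere",r.x,"res",np.sqrt(np.mean(r.fun**2)),"depth at",d[v,u])
E
python3 ball.py w2 263 188 8; python3 ball.py w2 263 166 7
python3 - <<'E'
import cv2; im=cv2.imread('pics/w2.png')[140:220,80:310]; cv2.imwrite('pics/w2c.png',cv2.resize(im,None,fx=3.4,fy=3.4,interpolation=cv2.INTER_NEAREST))
E
```

```text
250 [0.5244 0.204  0.0609] top 0.06385220881374087 pixmean 262.536 187.424
sphere [0.5241 0.2034 0.053 ] res 0.0018109284995119783 depth at 0.29786178
196 [0.5464 0.2042 0.0635] top 0.06642292535537414 pixmean 262.5 165.5
sphere [0.5441 0.2043 0.0553] res 0.0006004611480728418 depth at 0.28957155
```

View pics/w2c.png

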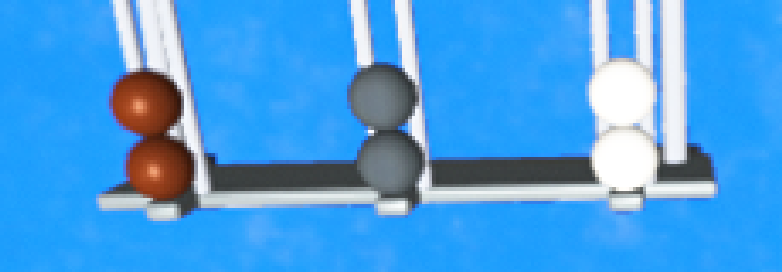

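```bash
python3 - <<'E'
from h import *
print(go([.5228,.204,.09]))
E
```

```text
[ 66.23231846  13.82859079 -15.07065843]
```

send_rows:
  rows:
    - [[12, 7, -8, 0, 0, 0, 43], [28, 13.8, -15, 0, 0, 0, 43], [45, 13.8, -15, 0, 0, 0, 43], [58, 13.8, -15, 0, 0, 0, 43], [66, 13.8, -15, 0, 0, 0, 43], [66, 13.8, -15, 0, 0, 0, 43], [66, 13.8, -15, 0, 0, 0, 43], [66, 13.8, -15, 0, 0, 0, 43]]

```text
clock: 6.0
position: [0.5228, 0.2043, 0.0902]
ee_rot: [1.188, 1.222, -1.186]
force: [-0.1, 0.5, -0.5]
width: 0.431
```

```bash
python3 meas.py w3 white_front_center:.052 white_rear_center:.054
```

```text
6.0 [0.5228 0.2043 0.0902] [-0.0347  0.5087 -0.6046  1.8104  0.3528  0.9306 -2.3352] F [-0.0723  0.5462 -0.4624] 0.43146215215699146 1.6778771619653436 0.004167267006365982
white_front_center 0.3 [548.9   6.4] [0.687  0.0191 0.052 ]
white_rear_center 0.78 [280.3 197.2] [0.5433 0.2032 0.054 ]
```

View pics/w3.png

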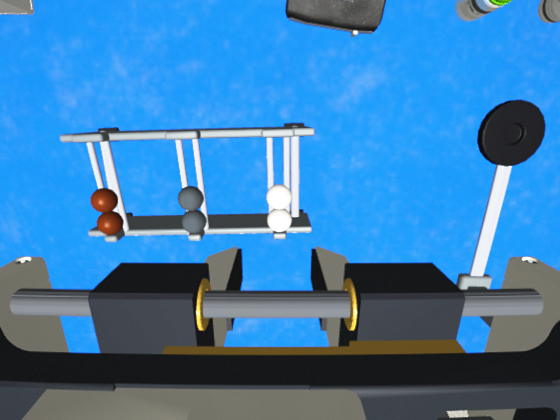

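```bash
python3 ball.py w3 279 220 10; python3 ball.py w3 279 197 9; python3 - <<'E'
from h import *
s=arm.observe()
print(proj("wrist",[s["position"],[.5228,.204,.052]],s), at_z("wrist",[(279,221.5),(279,197)],.052,s))
E
```

```text
399 [0.5269 0.2043 0.0606] top 0.06425893314960252 pixmean 278.4887218045113 219.5187969924812
sphere [0.5244 0.2035 0.053 ] res 0.0012124844942963458 depth at 0.23859474
323 [0.5464 0.2049 0.0635] top 0.06648756308962592 pixmean 278.4984520123839 196.4891640866873
sphere [0.5442 0.2044 0.0553] res 0.000510339967142492 depth at 0.23019461
[[278.43301083 238.32964482]
 [278.19561377 220.62020913]] [[0.52205498 0.20331494 0.052     ]
 [0.54283053 0.20398082 0.052     ]]
```

send_rows:
  rows:
    - [[10, 0.7, 0.6, 0, 0, 0, 43], [22, 0.7, 0.6, 0, 0, 0, 43], [32, 0.7, 0.6, 0, 0, 0, 43], [39, 0.7, 0.6, 0, 0, 0, 43], [42, 0.7, 0.6, 0, 0, 0, 43], [42, 0.7, 0.6, 0, 0, 0, 43], [42, 0.7, 0.6, 0, 0, 0, 43], [42, 0.7, 0.6, 0, 0, 0, 43]]
  grip_force: 10

```text
clock: 6.95
position: [0.5233, 0.2036, 0.0479]
ee_rot: [1.188, 1.223, -1.187]
force: [-0.5, 0.1, -0.6]
width: 0.427
```

send_rows:
  rows:
    - [[0, 0, 0, 0, 0, 0, 30], [0, 0, 0, 0, 0, 0, 25], [0, 0, 0, 0, 0, 0, 20], [0, 0, 0, 0, 0, 0, 10], [0, 0, 0, 0, 0, 0, 10], [0, 0, 0, 0, 0, 0, 10], [0, 0, 0, 0, 0, 0, 10], [0, 0, 0, 0, 0, 0, 10]]
  grip_force: 10

```text
clock: 7.75
position: [0.5231, 0.2034, 0.0475]
ee_rot: [1.187, 1.223, -1.187]
force: [0.5, 0.2, -0.2]
width: 0.102
```

```bash
python3 meas.py w4
```

```text
7.75 [0.5231 0.2034 0.0475] [-0.0564  0.5604 -0.5767  1.8495  0.3968  0.8481 -2.3716] F [ 0.4825  0.2197 -0.2135] 0.10240731505935347 1.684439671323796 0.0017973560848754389
```

View pics/w4.png

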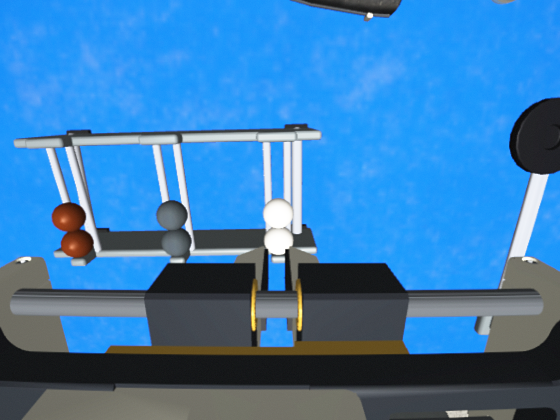

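```bash
python3 - <<'E'
from h import *
np.set_printoptions(precision=4,suppress=True)
for tag,uvs in (("w4",[(278,240),(278,230),(278,248),(268,252),(260,255),(262,262),(290,255),(296,256),(278,214)]),("w3",[(225,255),(238,252),(238,262),(232,251),(325,255),(315,252),(318,265)])):
    z=np.load(f"pics/{tag}.npz"); d=z["d"];im=z["im"]; s={"position":z["position"],"ee_rot":z["ee_rot"]}
    M=R.from_rotvec(s["ee_rot"]).as_matrix()
    for u in uvs:
        p=at_d("wrist",[u],d[u[1],u[0]],s)[0]
        print(tag,u,im[u[1],u[0]],d[u[1],u[0]],p,"tool",1e3*M.T@(p-s["position"]))
im=cv2.imread('pics/w4.png')[190:340,190:370]; cv2.imwrite('pics/w4c.png',cv2.resize(im,None,fx=4,fy=4,interpolation=cv2.INTER_NEAREST))
E
```

```text
w4 (278, 240) [255 255 255] 0.1972412 [0.528  0.204  0.0624] tool [-14.9125   4.9625  -0.4096]
w4 (278, 230) [236 233 230] 0.19897464 [0.5336 0.2041 0.0589] tool [-11.3574  10.5533  -0.3967]
w4 (278, 248) [255 255 255] 0.19836266 [0.5226 0.2038 0.0629] tool [-15.4281  -0.4687  -0.4029]
w4 (268, 252) [124 133 134] 0.16584444 [0.5337 0.2098 0.0935] tool [-45.9582  10.8491  -6.0885]
w4 (260, 255) [117 117 106] 0.16138035 [0.534 0.214 0.098] tool [-50.5154  11.2185 -10.2285]
w4 (262, 262) [105 102  96] 0.15208922 [0.5347 0.2125 0.1076] tool [-60.0357  11.8979  -8.7394]
w4 (290, 255) [118 116 106] 0.16037115 [0.5349 0.1981 0.099 ] tool [-51.4476  11.6575   5.6845]
w4 (296, 256) [118 117 107] 0.15989767 [0.5347 0.1949 0.0996] tool [-52.0392  11.3574   8.8262]
w4 (278, 214) [255 255 255] 0.18934041 [0.5466 0.2046 0.0649] tool [-17.4157  23.5091  -0.4596]
w3 (225, 255) [121 120 110] 0.15983357 [0.5338 0.2332 0.1421] tool [-51.9188  11.8702 -28.6134]
w3 (238, 252) [16 16 19] 0.16692016 [0.5325 0.2272 0.1352] tool [-44.9651  10.3803 -22.633 ]
w3 (238, 262) [19 18 20] 0.15545605 [0.5325 0.2258 0.1472] tool [-56.9823  10.3488 -21.2061]
w3 (232, 251) [121 119 109] 0.16409415 [0.5341 0.2301 0.1376] tool [-47.3891  12.0948 -25.5298]
w3 (325, 255) [122 120 110] 0.16009293 [0.5352 0.1805 0.1419] tool [-51.721   11.7596  24.1646]
w3 (315, 252) [26 26 26] 0.16693184 [0.5337 0.1848 0.1352] tool [-44.9862  10.375   19.7545]
w3 (318, 265) [18 17 21] 0.15196332 [0.5338 0.1852 0.1508] tool [-60.6231  10.5014  19.3412]
```

View pics/w4c.png

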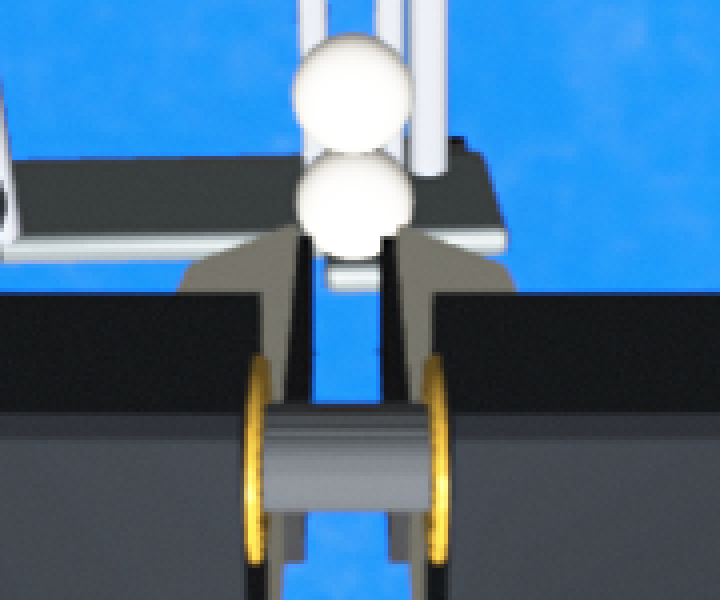

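The width closed to 10 % with nothing between the fingers, and by depth the visible fingertips end about 45 mm short of the TCP. I'll check from the other cameras.

```bash
python3 - <<'E'
from h import *
np.set_printoptions(precision=4,suppress=True)
for n,(u,v) in (("scene",(200,260)),("top",(215,205))):
    im,d,s=snap(n,n+"1")
    p=s["position"]; print(n,proj(n,[p,p+[0,0,.045],[.5235,.2035,.052]]))
    c=cv2.imread(f"pics/{n}1.png")[v-75:v+75,u-100:u+100]; cv2.imwrite(f"pics/{n}1c.png",cv2.resize(c,None,fx=4,fy=4,interpolation=cv2.INTER_CUBIC))
E
```

```text
scene [[199.1834 281.2474]
 [197.821  267.3861]
 [198.9623 279.8036]]
top [[214.6945 211.0565]
 [213.2792 204.9349]
 [214.5832 210.3502]]
```

View pics/scene1c.png

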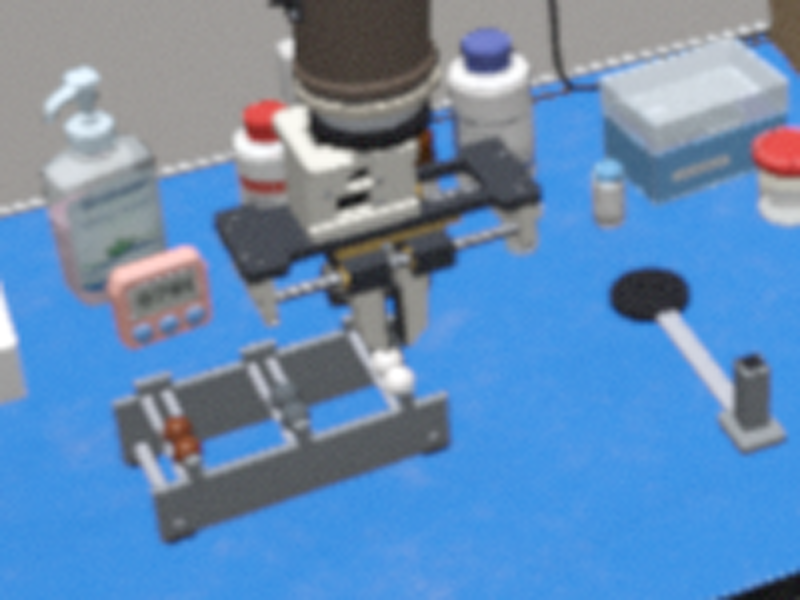

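View pics/top1c.png

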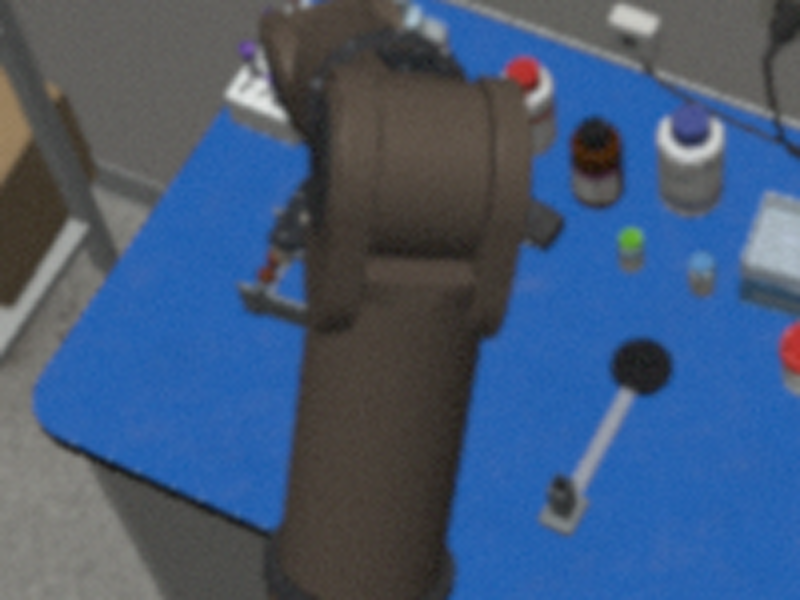

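```bash
python3 - <<'E'
from h import *
np.set_printoptions(precision=1,suppress=True)
z=np.load("pics/w4.npz"); d=z["d"];im=z["im"]; s={"position":z["position"],"ee_rot":z["ee_rot"]}
M=R.from_rotvec(s["ee_rot"]).as_matrix()
for u in (240,254,258,263,266,290,293,300,220,350):
    print("col",u)
    for v in range(246,335,3 if u in(263,290) else 6):
        p=at_d("wrist",[(u,v)],d[v,u],s)[0]; t=1e3*M.T@(p-s["position"])
        if t[0]<-25: print("  ",v,im[v,u],t)
E
```

```text
col 240
   258 [118 117 106] [-54.8  11.6 -20.4]
   264 [20 22 23] [-111.2   37.   -13.1]
   270 [22 25 26] [-116.1   37.5  -12.5]
   276 [21 21 24] [-118.4   36.8  -12.3]
   282 [22 24 25] [-122.4   37.1  -11.8]
   288 [22 22 25] [-125.6   37.2  -11.5]
   294 [47 52 58] [-127.6   36.5  -11.3]
   300 [66 70 77] [-129.7   36.1  -11.1]
   306 [70 75 83] [-128.5   33.5  -11.3]
   312 [71 76 84] [-129.8   32.5  -11.2]
   318 [68 73 82] [-129.7   30.6  -11.3]
   324 [69 74 82] [-129.1   28.2  -11.4]
   330 [68 74 82] [-128.8   26.1  -11.5]
col 254
   252 [120 118 107] [-47.4  11.5 -13.6]
   258 [119 117 107] [-55.4  11.8 -13.1]
   264 [38 41 40] [-111.1   36.9   -8.7]
   270 [31 30 32] [-113.2   35.9   -8.6]
   276 [31 30 32] [-114.6   34.7   -8.5]
   282 [102  78  31] [-119.6   35.5   -8.1]
   288 [152 118  47] [-122.3   35.2   -8. ]
   294 [180 141  51] [-123.6   34.    -7.9]
   300 [212 167  61] [-124.9   33.    -7.8]
   306 [218 172  65] [-126.1   31.9   -7.8]
   312 [233 189  75] [-127.    30.5   -7.7]
   318 [246 208  77] [-126.3   28.1   -7.8]
   324 [248 215  79] [-127.    26.6   
[... 5062 characters left out ...]
06 [69 75 83] [-128.7   33.6  -16.6]
   312 [69 75 82] [-129.6   32.4  -16.5]
   318 [70 76 83] [-128.3   29.5  -16.9]
   324 [69 73 81] [-130.1   28.9  -16.6]
   330 [68 76 83] [-128.2   25.5  -17.1]
col 350
   264 [23 24 25] [-111.1   36.9   21.7]
   270 [22 23 25] [-115.3   37.    20.8]
   276 [23 25 27] [-118.8   37.    19.9]
   282 [22 22 26] [-122.3   37.    19.1]
   288 [19 20 22] [-125.4   37.    18.4]
   294 [50 52 59] [-128.8   37.3   17.6]
   300 [64 69 75] [-129.2   35.7   17.6]
   306 [66 72 81] [-129.3   33.9   17.7]
   312 [67 71 79] [-129.6   32.3   17.8]
   318 [68 71 79] [-129.8   30.6   17.9]
   324 [67 73 81] [-129.1   28.2   18.2]
   330 [64 69 77] [-129.1   26.2   18.4]
```

All sources agree: the real tips end 44 mm behind the reported TCP, with pads at tool x from −44 to −82 and the body starting at −110. That is the described gripper shifted by 44 mm, so I'll take the true TCP as the reported one minus 44 mm along tool x. I'll reopen, lower to the ball and grip.

send_rows:
  rows:
    - [[0, 0, 0.5, 0, 0, 0, 43], [0, 0, 0.9, 0, 0, 0, 43], [0, 0, 0.9, 0, 0, 0, 43], [8, 0, 0.9, 0, 0, 0, 43], [18, 0, 0.9, 0, 0, 0, 43], [28, 0, 0.9, 0, 0, 0, 43], [35, 0, 0.9, 0, 0, 0, 43], [35, 0, 0.9, 0, 0, 0, 43]]

```text
clock: 8.7
position: [0.5221, 0.202, 0.011]
ee_rot: [1.186, 1.224, -1.19]
force: [-0.4, 0.1, 0.1]
width: 0.432
```

```bash
python3 meas.py w5
```

```text
8.7 [0.5221 0.202  0.011 ] [-0.077   0.607  -0.5482  1.8789  0.4363  0.7792 -2.4042] F [-0.417   0.1361  0.1198] 0.43237691176309206 1.6973961747156292 0.020314852750901433
```

View pics/w5.png

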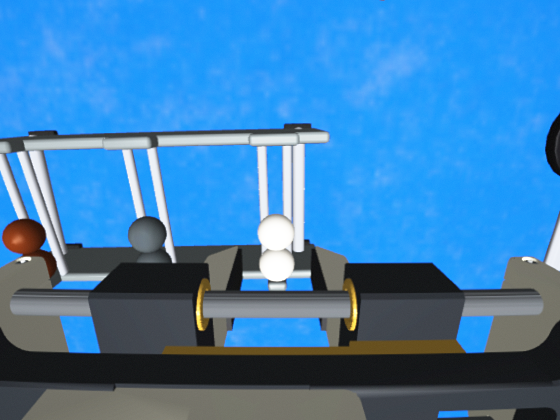

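```bash
python3 ball.py w5 276 265 10; python3 ball.py w5 276 232 10; python3 -c "
from h import *
s=arm.observe();M=R.from_rotvec(s['ee_rot']).as_matrix();print(M, s['position'])
for p in ([.5240,.2035,.0525],[.5442,.2044,.055]): print(1e3*M.T@(np.array(p)-s['position']))"
```

```text
395 [0.5279 0.2041 0.0616] top 0.06402292738475704 pixmean 275.50886075949364 264.5189873417722
sphere [0.5243 0.2035 0.0531] res 0.0005755435299897122 depth at 0.16235954
397 [0.5478 0.2049 0.0639] top 0.0665326797950524 pixmean 275.51385390428214 231.51637279596977
sphere [0.5441 0.2046 0.0553] res 0.0005490322371233105 depth at 0.15489398
[[-1.43681802e-03  9.99560152e-01  2.96215670e-02]
 [-5.60809263e-04  2.96207875e-02 -9.99561051e-01]
 [-9.99998811e-01 -1.45279938e-03  5.18002911e-04]] [0.52254707 0.20230372 0.01171591]
[-40.78680421   1.42847891  -1.13159215]
[-43.31632969  21.6426207   -1.43154643]
```

send_rows:
  rows:
    - [[3, 0.3, 0, 0, 0, 0, 43], [6.5, 0.5, 0, 0, 0, 0, 43], [6.5, 0.5, 0, 0, 0, 0, 35], [6.5, 0.5, 0, 0, 0, 0, 28], [6.5, 0.5, 0, 0, 0, 0, 22], [6.5, 0.5, 0, 0, 0, 0, 15], [6.5, 0.5, 0, 0, 0, 0, 15], [6.5, 0.5, 0, 0, 0, 0, 15]]
  grip_force: 10

```text
clock: 9.55
position: [0.5237, 0.2024, 0.0062]
ee_rot: [1.188, 1.223, -1.187]
force: [-0.3, -1.4, 1.3]
width: 0.208
```

```bash
python3 meas.py w6; python3 ball.py w6 276 270 10
```

```text
9.55 [0.5237 0.2024 0.0062] [-0.0806  0.614  -0.5433  1.881   0.4433  0.7682 -2.4095] F [-0.2909 -1.4316  1.3062] 0.2081549967516352 1.679528180138571 0.0015934181008358387
399 [0.5288 0.2047 0.0613] top 0.06398916724235085 pixmean 275.4812030075188 269.50375939849624
sphere [0.5244 0.2037 0.0531] res 0.0005661952751775413 depth at 0.1588923
```

View pics/w6.png

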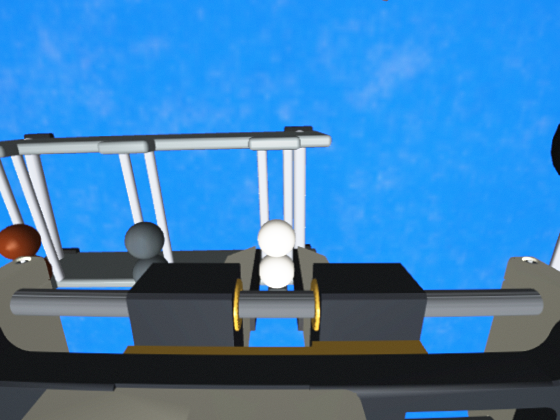

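send_rows:
  rows:
    - [[-5, 0, 0, 0, 0, 0, 15], [-14, 0, 0, 0, 0, 0, 15], [-28, 0, 0, 0, 0, 0, 15], [-45, 0, 0, 0, 0, 0, 15], [-62, 0, 0, 0, 0, 0, 15], [-80, 0, 0, 0, 0, 0, 15], [-92, 0, 0, 0, 0, 0, 15], [-95, 0, 0, 0, 0, 0, 15]]

```text
clock: 10.4
position: [0.5244, 0.2031, 0.1031]
ee_rot: [1.189, 1.222, -1.185]
force: [0.9, -0.1, -0.6]
width: 0.203
```

```bash
python3 meas.py w7 carrier_pocket:.015 carrier_grip:.035; python3 -c "
from h import *
for tag,u in (('w1',(403,104)),('w2',(458,117)),('w3',(512,133))):
    z=np.load(f'pics/{tag}.npz'); s={'position':z['position'],'ee_rot':z['ee_rot']}; print(tag,at_z('wrist',[u],.009,s))"
```

```text
10.4 [0.5244 0.2031 0.1031] [-0.0253  0.4948 -0.6124  1.7958  0.3415  0.9553 -2.3219] F [ 0.8821 -0.106  -0.6017] 0.20326156330051293 1.6903968216659715 0.03464226207052092
carrier_pocket 0.73 [508.7 132.7] [ 0.6003 -0.0103  0.015 ]
carrier_pocket 0.41 [207.1 182.5] [0.5441 0.2716 0.015 ]
carrier_grip 0.72 [480.  299.6] [ 0.4344 -0.0079  0.035 ]
w1 [[ 0.5983344  -0.00713252  0.009     ]]
w2 [[ 0.59868736 -0.00850199  0.009     ]]
w3 [[ 0.59857269 -0.00718029  0.009     ]]
```

View pics/w7.png

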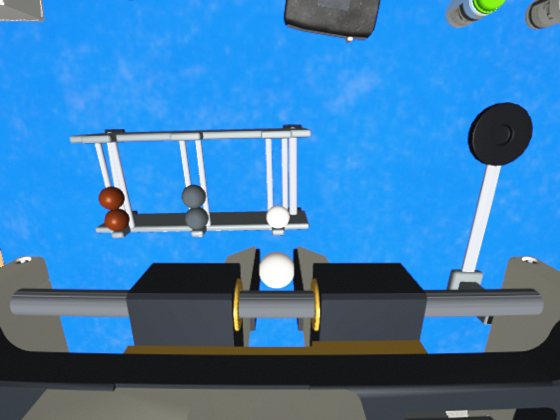

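Ball held at (276,270) and the rear white ball rolled to the stop at (278,217). Carrier pocket measures consistently at (0.5985, −0.008). Moving over it.

send_rows:
  rows:
    - [[0, 7, 20, 0, 0, 0, 15], [0, 17, 52, 0, 0, 0, 15], [0, 28, 90, 0, 0, 0, 15], [0, 40, 130, 0, 0, 0, 15], [5, 52, 165, 0, 0, 0, 15], [15, 61, 195, 0, 0, 0, 15], [30, 67, 211, 0, 0, 0, 15], [45, 67, 214, 0, 0, 0, 15]]

```text
clock: 11.35
position: [0.5969, -0.0117, 0.054]
ee_rot: [1.189, 1.222, -1.191]
force: [0.4, 0.4, -0.3]
width: 0.207
```

send_rows:
  rows:
    - [[0, 0, 0, 0, 0, 0, 15], [0, 0, 0, 0, 0, 0, 15], [0, 0, 0, 0, 0, 0, 15], [0, 0, 0, 0, 0, 0, 15], [0, 0, 0, 0, 0, 0, 15], [0, 0, 0, 0, 0, 0, 15], [0, 0, 0, 0, 0, 0, 15], [0, 0, 0, 0, 0, 0, 15]]

```text
clock: 12.15
position: [0.5969, -0.0095, 0.0561]
ee_rot: [1.187, 1.223, -1.187]
force: [-0.2, -0.3, 0.1]
width: 0.206
```

```bash
python3 meas.py w8 carrier_pocket:.015 carrier_grip:.035;python3 ball.py w8 276 270 10
```

```text
12.15 [ 0.5969 -0.0095  0.0561] [ 0.3049  0.5925 -0.5532  1.754   0.3828  0.9041 -1.9539] F [-0.1954 -0.277   0.0923] 0.20572435015675772 1.6792460888335132 0.002139894126465163
carrier_pocket 0.92 [278.7 216.2] [ 0.5997 -0.0099  0.015 ]
398 [ 0.6021 -0.0072  0.1112] top 0.11406389154316635 pixmean 275.4924623115578 269.48743718592965
sphere [ 0.5977 -0.0082  0.103 ] res 0.0005780687733046599 depth at 0.1579755
```

View pics/w8.png

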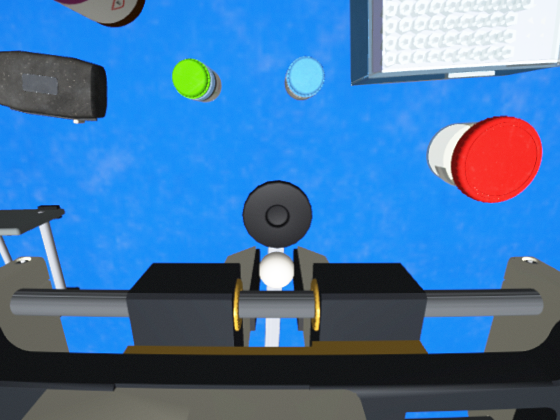

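```bash
cat > head.py <<'E'
from h import *
import sys
np.set_printoptions(precision=4,suppress=True)
z=np.load(f"pics/{sys.argv[1]}.npz"); im=z["im"]; s={"position":z["position"],"ee_rot":z["ee_rot"]}
u,v=map(int,sys.argv[2:4])
# black head: dark pixels connected around (u,v); map to z=.009 plane, fit circle
m=((im.max(2)<110)&(np.abs(im.astype(int).max(2)-im.min(2))<40)).astype(np.uint8)
w=45; sub=np.zeros_like(m); sub[v-w:v+w,u-w:u+w]=m[v-w:v+w,u-w:u+w]
n,l=cv2.connectedComponents(sub); L=(l==l[v+12,u-14]).astype(np.uint8)
c=max(cv2.findContours(L,0,cv2.CHAIN_APPROX_NONE)[0],key=cv2.contourArea).reshape(-1,2)
c=c[c[:,1]<v+8]   # far part (near part bounded by shank/side wall)
P=at_z("wrist",c,.009,s)[:,:2]
from scipy.optimize import least_squares
r=least_squares(lambda q:np.linalg.norm(P-q[:2],axis=1)-q[2],[*P.mean(0),.03],loss="soft_l1",f_scale=.0005)
print("head circle",r.x,"res",np.std(r.fun),len(P))
cr=cv2.imread(f"pics/{sys.argv[1]}.png")[v-45:v+75,u-60:u+60]; cv2.imwrite(f"pics/{sys.argv[1]}c.png",cv2.resize(np.clip(cr.astype(float)*1.8,0,255).astype(np.uint8),None,fx=5,fy=5,interpolation=cv2.INTER_CUBIC))
E
python3 head.py w8 278 215
```

```text
head circle [ 0.5995 -0.0084  0.0284] res 0.0002756891742335933 111
```

View pics/w8c.png

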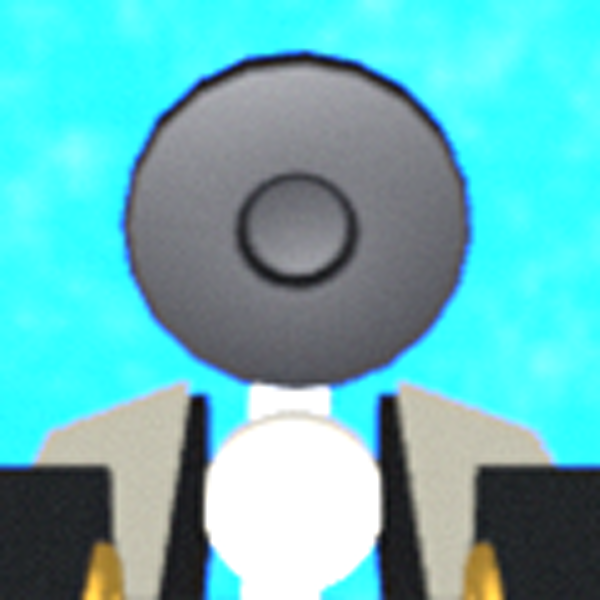

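```bash
python3 -c "
from h import *
z=np.load('pics/w8.npz'); s={'position':z['position'],'ee_rot':z['ee_rot']}
print(at_z('wrist',[(277.5,216),(277.5,204.4),(277.5,227.6),(265.4,216),(289.6,216)],.009,s))
print(at_z('wrist',[(277.5,180.6),(277.5,247)],.009,s), z['d'][200,277],z['d'][205:228,277])
p=[at_d('wrist',[(u,v)],z['d'][v,u],s)[0][2] for u,v in((255,200),(300,200),(260,235),(277,216),(240,150),(330,150))];print(p)"
```

```text
[[ 0.59792691 -0.00903893  0.009     ]
 [ 0.60815819 -0.00872454  0.009     ]
 [ 0.58744703 -0.00936107  0.009     ]
 [ 0.59762773  0.00122523  0.009     ]
 [ 0.59822566 -0.01930425  0.009     ]]
[[ 0.62842098 -0.00810226  0.009     ]
 [ 0.56932999 -0.00991826  0.009     ]] 0.25280866 [0.25737292 0.25782627 0.2581642  0.26005536 0.25924158 0.25939095
 0.2596601  0.25937936 0.25980854 0.260096   0.25936413 0.26059112
 0.26260698 0.26091328 0.26073486 0.2622921  0.2615493  0.26202112
 0.26292023 0.26249397 0.26135457 0.26101634 0.2597585 ]
[np.float64(0.01049109391301098), np.float64(0.009383215445992216), np.float64(0.010324448977102996), np.float64(0.006200589672563095), np.float64(0.0004202509753915007), np.float64(0.0013594050739654806)]
```

send_rows:
  rows:
    - [[10, 0.8, 0.6, 0, 0, 0, 15], [24, 0.8, 0.6, 0, 0, 0, 15], [38, 0.8, 0.6, 0, 0, 0, 15], [50, 0.8, 0.6, 0, 0, 0, 15], [60, 0.8, 0.6, 0, 0, 0, 15], [67, 0.8, 0.6, 0, 0, 0, 15], [70, 0.8, 0.6, 0, 0, 0, 15], [70, 0.8, 0.6, 0, 0, 0, 15]]

```text
clock: 13.1
position: [0.5976, -0.01, -0.0143]
ee_rot: [1.187, 1.223, -1.188]
force: [0.9, 0.3, -0.7]
width: 0.205
```

```bash
python3 meas.py w9;python3 ball.py w9 276 270 10; python3 head.py w9 277 260
```

```text
13.1 [ 0.5976 -0.01   -0.0143] [ 0.2704  0.6804 -0.5047  1.8025  0.4496  0.7753 -2.0085] F [ 0.8773  0.2574 -0.6612] 0.2052103504758602 1.6912869864375102 0.013258239368433067
400 [ 0.6026 -0.0078  0.0407] top 0.043462049627439575 pixmean 275.5 269.5
sphere [ 0.5986 -0.0084  0.0324] res 0.0005542359871777528 depth at 0.1583295
head circle [ 0.5727 -0.0114  0.1851] res 0.01583309972696439 1094
```

View pics/w9c.png

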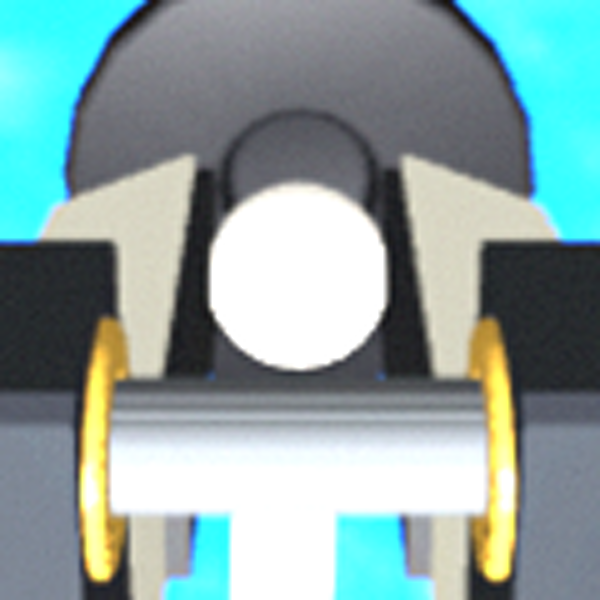

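```bash
python3 -c "
from h import *
z=np.load('pics/w9.npz'); s={'position':z['position'],'ee_rot':z['ee_rot']}
a=at_z('wrist',[(277,236.8),(262,249.5),(292.5,249.5)],.009,s);print(a)
b=proj('wrist',[[.5989-.01,-.0088,.009]],s);print(b)
v=np.arange(205,262,3)
print(np.c_[v,np.load('pics/w9.npz')['im'][v,277]])
"; python3 -c "
import cv2,numpy as np
c=cv2.imread('pics/w9.png')[190:290,217:337];cv2.imwrite('pics/w9d.png',cv2.resize(np.clip(c*1.9,0,255).astype(np.uint8),None,fx=6,fy=6,interpolation=cv2.INTER_CUBIC))"
```

```text
[[ 6.08151329e-01 -8.55342542e-03  9.00000000e-03]
 [ 5.99316138e-01  5.80030713e-04  9.00000000e-03]
 [ 5.99873741e-01 -1.85220455e-02  9.00000000e-03]]
[[276.46812242 264.86267554]]
[[205  12  10   7]
 [208  73  74  78]
 [211  92  94  97]
 [214  88  87  91]
 [217  84  85  87]
 [220  80  80  84]
 [223  76  76  81]
 [226  72  74  78]
 [229  69  71  73]
 [232  65  66  70]
 [235  59  61  65]
 [238  42  43  48]
 [241  49  50  54]
 [244  53  54  57]
 [247  56  58  61]
 [250  62  64  67]
 [253 143 141 135]
 [256 202 200 193]
 [259 240 238 234]]
```

View pics/w9d.png

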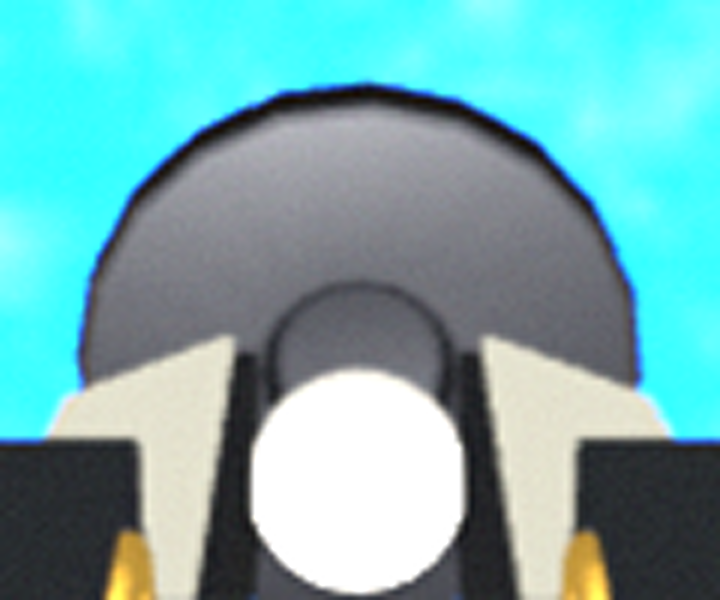

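```bash
python3 -c "
from h import *
z=np.load('pics/w9.npz'); s={'position':z['position'],'ee_rot':z['ee_rot']}
print(proj('wrist',[[.5986,-.0084,.0324],[.5986,-.0084,.0314]],s), at_z('wrist',[(276.4,270.2)],.0324,s))"
```

```text
[[276.3426638  268.71902138]
 [276.34026471 267.86354589]] [[ 0.59768384 -0.00845911  0.0324    ]]
```

send_rows:
  rows:
    - [[3, 0.4, 0.5, 0, 0, 0, 15], [6, 0.4, 0.5, 0, 0, 0, 15], [9, 0.4, 0.5, 0, 0, 0, 15], [12, 0.4, 0.5, 0, 0, 0, 15], [14, 0.4, 0.5, 0, 0, 0, 15], [15, 0.4, 0.5, 0, 0, 0, 15], [15.5, 0.4, 0.5, 0, 0, 0, 15], [15.5, 0.4, 0.5, 0, 0, 0, 15]]

```text
clock: 13.95
position: [0.5981, -0.0105, -0.0294]
ee_rot: [1.187, 1.223, -1.187]
force: [-1.4, 0.5, 1.8]
width: 0.206
```

```bash
python3 meas.py w10;python3 ball.py w10 276 270 10; python3 -c "
import cv2,numpy as np
c=cv2.imread('pics/w10.png')[200:300,217:337];cv2.imwrite('pics/w10d.png',cv2.resize(np.clip(c*1.9,0,255).astype(np.uint8),None,fx=6,fy=6,interpolation=cv2.INTER_CUBIC))"
```

```text
13.95 [ 0.5981 -0.0105 -0.0294] [ 0.2626  0.7006 -0.4925  1.8099  0.4647  0.7482 -2.02  ] F [-1.4282  0.4891  1.7692] 0.2061344345682961 1.6915086354443272 0.0027344766674536804
399 [ 0.603  -0.0082  0.0257] top 0.0284737766800833 pixmean 275.4887218045113 269.5187969924812
sphere [ 0.5988 -0.0089  0.0174] res 0.0005395285570562171 depth at 0.15840478
```

View pics/w10d.png

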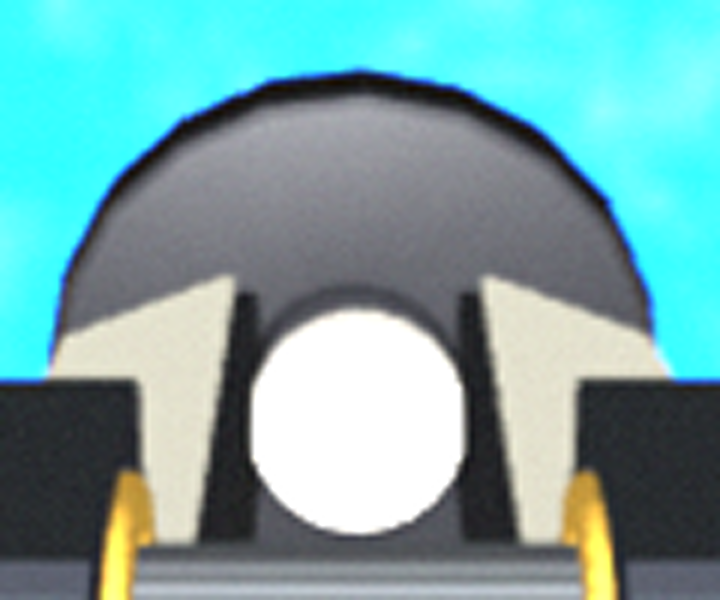

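send_rows:
  rows:
    - [[0.3, 0, 0, 0, 0, 0, 15], [0.6, 0, 0, 0, 0, 0, 15], [0.8, 0, 0, 0, 0, 0, 15], [1.0, 0, 0, 0, 0, 0, 15], [1.0, 0, 0, 0, 0, 0, 15], [1.0, 0, 0, 0, 0, 0, 15], [1.0, 0, 0, 0, 0, 0, 15], [1.0, 0, 0, 0, 0, 0, 15]]

```text
clock: 14.8
position: [0.5981, -0.0105, -0.0295]
ee_rot: [1.187, 1.222, -1.187]
force: [-5.3, -0.6, 12.5]
width: 0.206
```

```bash
python3 meas.py w11;python3 ball.py w11 276 270 10
```

```text
14.8 [ 0.5981 -0.0105 -0.0295] [ 0.2621  0.7005 -0.4921  1.8102  0.4653  0.7477 -2.0209] F [-5.3191 -0.6262 12.4718] 0.20648996404384823 1.6920317604126858 0.001440251721565493
399 [ 0.603  -0.0084  0.0255] top 0.02818532602735549 pixmean 275.50375939849624 269.49874686716794
sphere [ 0.5987 -0.009   0.0173] res 0.0005992083622495109 depth at 0.15910068
```

send_rows:
  rows:
    - [[-0.4, -0.2, 0, 0, 0, 0, 15], [-0.7, -0.4, 0, 0, 0, 0, 15], [-0.8, -0.4, 0, 0, 0, 0, 15], [-0.8, -0.4, 0, 0, 0, 0, 15], [-0.8, -0.4, 0, 0, 0, 0, 15], [-0.8, -0.4, 0, 0, 0, 0, 15], [-0.8, -0.4, 0, 0, 0, 0, 15], [-0.8, -0.4, 0, 0, 0, 0, 15]]

```text
clock: 15.65
position: [0.5981, -0.0104, -0.0294]
ee_rot: [1.188, 1.222, -1.187]
force: [0.1, -0.9, 5.1]
width: 0.204
```

```bash
python3 meas.py w12;python3 ball.py w12 276 270 10
```

```text
15.65 [ 0.5981 -0.0104 -0.0294] [ 0.2626  0.7003 -0.4924  1.8106  0.465   0.7472 -2.0205] F [ 0.0947 -0.9054  5.1302] 0.2043860466614027 1.6846532175091558 0.0010096866606651533
400 [ 0.603  -0.0083  0.0258] top 0.028509028049442414 pixmean 275.5 269.5
sphere [ 0.5988 -0.0089  0.0174] res 0.000523398541378323 depth at 0.15776809
```

send_rows:
  rows:
    - [[0, 0, 0, 0, 0, 0, 22], [0, 0, 0, 0, 0, 0, 24], [0, 0, 0, 0, 0, 0, 26], [0, 0, 0, 0, 0, 0, 29], [0, 0, 0, 0, 0, 0, 33], [0, 0, 0, 0, 0, 0, 37], [0, 0, 0, 0, 0, 0, 40], [0, 0, 0, 0, 0, 0, 40]]

```text
clock: 16.5
position: [0.5983, -0.01, -0.0294]
ee_rot: [1.188, 1.223, -1.186]
force: [-0.1, 1.0, 5.1]
width: 0.397
```

```bash
python3 meas.py w13;python3 ball.py w13 276 270 10; python3 -c "
import cv2,numpy as np
c=cv2.imread('pics/w13.png')[200:300,207:347];cv2.imwrite('pics/w13d.png',cv2.resize(np.clip(c*1.9,0,255).astype(np.uint8),None,fx=5.5,fy=5.5,interpolation=cv2.INTER_CUBIC))"
```

```text
16.5 [ 0.5983 -0.01   -0.0294] [ 0.2624  0.7005 -0.4927  1.8104  0.4649  0.7467 -2.0205] F [-0.1406  1.0078  5.0933] 0.397462256609946 1.7014017142336677 0.0018047391094417205
399 [ 0.6026 -0.0081  0.0243] top 0.027918072872434224 pixmean 275.5112781954887 269.5137844611529
sphere [ 0.5988 -0.009   0.0159] res 0.0005803172093474366 depth at 0.15965675
```

View pics/w13d.png

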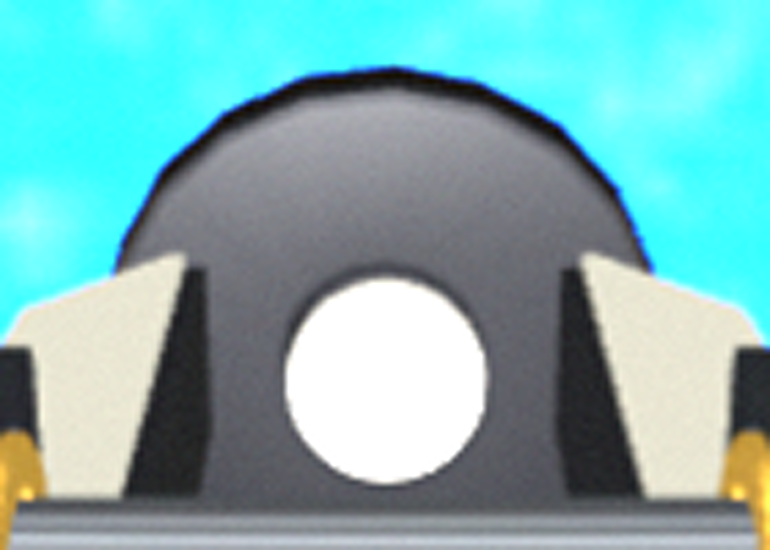

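The ball is seated at z≈0.015, centred. The 5 N remaining after release shows the fingertips were touching the head top, so the true tip offset is about 38.5 mm. Lifting off and looking at the whole carrier.

send_rows:
  rows:
    - [[-4, 0, 0, 0, 0, 0, 40], [-12, 0, 0, 0, 0, 0, 40], [-28, 0, 0, 0, 0, 0, 40], [-50, -5, 0, 0, 0, 0, 45], [-75, -25, 0, 0, 0, 0, 50], [-100, -60, 0, 0, 0, 0, 55], [-125, -95, 0, 0, 0, 0, 60], [-140, -125, 0, 0, 0, 0, 60]]

```text
clock: 17.35
position: [0.4718, -0.014, 0.1128]
ee_rot: [1.188, 1.221, -1.186]
force: [0.9, -0.0, 1.1]
width: 0.599
```

send_rows:
  rows:
    - [[0, -10, 0, 0, 0, 0, 60], [0, -10, 0, 0, 0, 0, 60], [0, -10, 0, 0, 0, 0, 60], [0, -10, 0, 0, 0, 0, 60], [0, -10, 0, 0, 0, 0, 60], [0, -10, 0, 0, 0, 0, 60], [0, -10, 0, 0, 0, 0, 60], [0, -10, 0, 0, 0, 0, 60]]

```text
clock: 18.15
position: [0.4628, -0.0144, 0.1101]
ee_rot: [1.187, 1.223, -1.188]
force: [-1.2, -0.2, -1.0]
width: 0.6
```

```bash
python3 meas.py w14 carrier_grip:.035 carrier_pocket:.015 carrier:0 white_front_center:.015
```

```text
18.15 [ 0.4628 -0.0144  0.1101] [ 0.4387  0.3399 -0.6482  2.0124  0.2656  0.8724 -1.8959] F [-1.1707 -0.1874 -0.9812] 0.5996342289202707 1.6945937618868752 0.0038308683294761598
carrier_grip 0.67 [269.5 237.5] [ 0.4325 -0.0073  0.035 ]
carrier_pocket 0.88 [275.4  49.9] [ 0.6007 -0.0081  0.015 ]
carrier 0.69 [266.9 224.6] [ 0.433  -0.0037  0.    ]
```

View pics/w14.png

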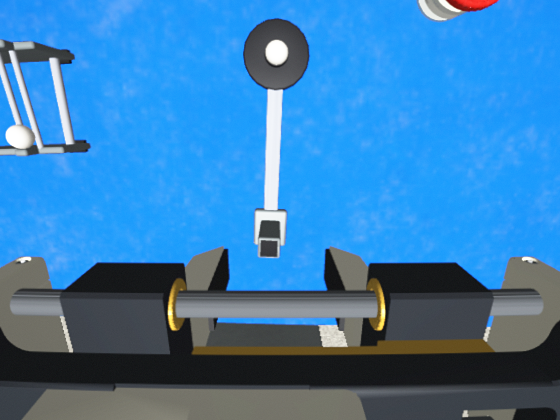

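Ball is centred in the pocket at (277,52), with the grip post top at (268,246). Measuring the post and the carrier yaw.

```bash
python3 - <<'E'
from h import *
np.set_printoptions(precision=4,suppress=True)
z=np.load("pics/w14.npz"); im=z["im"];d=z["d"]; s={"position":z["position"],"ee_rot":z["ee_rot"]}
c=im[200:270,230:310,::-1]; cv2.imwrite("pics/w14c.png",cv2.resize(c,None,fx=9,fy=8.5,interpolation=cv2.INTER_CUBIC))
vv,uu=np.mgrid[215:265,245:300]; vv=vv.ravel();uu=uu.ravel()
P=at_d("wrist",np.c_[uu,vv],d[vv,uu],s)
for lo,hi in((.056,.068),(.008,.015)):
    q=P[(P[:,2]>lo)&(P[:,2]<hi)]; print(lo,len(q),q.mean(0),q.min(0),q.max(0), np.median(q[:,2]))
    if lo>.05: print(cv2.minAreaRect((q[:,:2]*1e3).astype(np.float32)))
# shank direction: bright grey pixels rows 95-205
m=(im[95:205,255:295].min(2)>120); v,u=np.nonzero(m)
L=at_z("wrist",np.c_[u+255,v+95],.0075,s)[:,:2]
vx,vy,x0,y0=cv2.fitLine(L.astype(np.float32),cv2.DIST_HUBER,0,.001,.001).ravel()
print("shank yaw",np.degrees(np.arctan2(vy,vx)),x0,y0)
print("ball",at_z("wrist",[(277,52)],.015,s))
E
```

```text
0.056 491 [ 0.4347 -0.0071  0.0611] [ 0.4235 -0.0172  0.056 ] [0.4437 0.0026 0.064 ] 0.06133968120143471
((433.6058044433594, -7.29964542388916), (20.002225875854492, 19.642820358276367), 1.2209105491638184)
0.008 454 [ 0.436  -0.0078  0.0108] [ 0.4141 -0.0242  0.0081] [0.4482 0.0096 0.0147] 0.01083534493927249
shank yaw -0.7085854 0.51363814 -0.0076500988
ball [[ 0.5991 -0.0095  0.015 ]]
```

View pics/w14c.png

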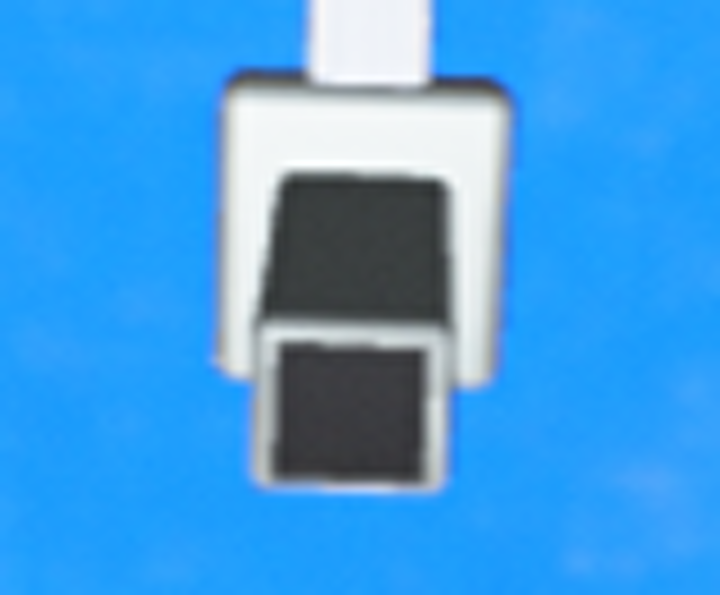

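send_rows:
  rows:
    - [[10, -12, -3, 1, 0, 0, 60], [25, -29.6, -6.6, 2.4, 0, 0, 60], [45, -29.6, -6.6, 2.4, 0, 0, 60], [68, -29.6, -6.6, 2.4, 0, 0, 60], [90, -29.6, -6.6, 2.4, 0, 0, 60], [108, -29.6, -6.6, 2.4, 0, 0, 60], [118, -29.6, -6.6, 2.4, 0, 0, 60], [122, -29.6, -6.6, 2.4, 0, 0, 60]]

```text
clock: 19.2
position: [0.4326, -0.0087, -0.0123]
ee_rot: [1.218, 1.204, -1.219]
force: [-0.3, 0.3, -0.8]
width: 0.603
```

```bash
python3 meas.py w15
```

```text
19.2 [ 0.4326 -0.0087 -0.0123] [ 0.3024  0.4898 -0.52    2.2006  0.4581  0.5564 -2.1452] F [-0.3475  0.2743 -0.8231] 0.6025999917633112 -0.7042567077518922 0.07879838475123246
```

View pics/w15.png

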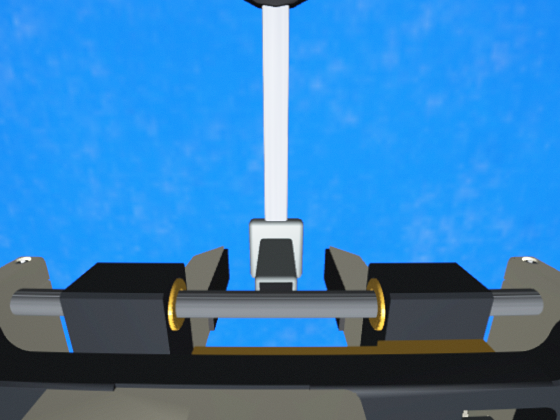

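The grasp pose fits, but j7 is already at −2.15 here, and in this orientation the camera would end up above the lens ring. A half turn of the tool gives the same grasp with j7 mid-range and the camera on the far side of the lens. I'll rise and turn by 180°.

send_rows:
  rows:
    - [[-20, 0, 0, 0, 0, 0, 60], [-55, 0, 0, 0, 0, 0, 60], [-90, 0, 0, 0, 0, 0, 60], [-110, 0, 0, -5, 0, 0, 60], [-120, 0, 0, -13, 0, 0, 60], [-120, 0, 0, -21, 0, 0, 60], [-120, 0, 0, -29, 0, 0, 60], [-120, 0, 0, -37, 0, 0, 60]]

```text
clock: 20.05
position: [0.4334, -0.0088, 0.1094]
ee_rot: [0.727, 1.444, -0.727]
force: [0.4, -0.0, -0.5]
width: 0.601
```

send_rows:
  rows:
    - [[0, 0, 0, -8, 0, 0, 60], [0, 0, 0, -16, 0, 0, 60], [0, 0, 0, -24, 0, 0, 60], [0, 0, 0, -32, 0, 0, 60], [0, 0, 0, -40, 0, 0, 60], [0, 0, 0, -48, 0, 0, 60], [0, 0, 0, -56, 0, 0, 60], [0, 0, 0, -64, 0, 0, 60]]

```text
clock: 20.85
position: [0.4333, -0.0089, 0.1092]
ee_rot: [-0.146, 1.565, 0.145]
force: [-0.4, -0.1, 0.0]
width: 0.597
```

send_rows:
  rows:
    - [[0, 0, 0, -8, 0, 0, 60], [0, 0, 0, -16, 0, 0, 60], [0, 0, 0, -24, 0, 0, 60], [0, 0, 0, -32, 0, 0, 60], [0, 0, 0, -40, 0, 0, 60], [0, 0, 0, -48, 0, 0, 60], [0, 0, 0, -56, 0, 0, 60], [0, 0, 0, -64, 0, 0, 60]]

```text
clock: 21.65
position: [0.4332, -0.009, 0.1091]
ee_rot: [-1.01, 1.324, 1.008]
force: [0.5, 0.0, -0.8]
width: 0.601
```

```bash
python3 -c "
from h import *
np.set_printoptions(precision=4,suppress=True)
s=arm.observe();print(s['clock'],s['position'],s['joints'],yaw(),R.from_rotvec(s['ee_rot']).as_matrix()[:,0])"
```

```text
21.65 [ 0.4332 -0.009   0.1091] [ 0.8395  0.5077 -1.2411  2.0546  0.5825  0.9934  0.5989] 164.5987220951108 [ 0.0008 -0.0009 -1.    ]
```

send_rows:
  rows:
    - [[0, 0, 0, -5, 0, 0, 60], [0, 0, 0, -10, 0, 0, 60], [0, 0, 0, -14.7, 0, 0, 60], [0, 0, 0, -14.7, 0, 0, 60], [0, 0, 0, -14.7, 0, 0, 60], [0, 0, 0, -14.7, 0, 0, 60], [0, 0, 0, -14.7, 0, 0, 60], [0, 0, 0, -14.7, 0, 0, 60]]

```text
clock: 22.45
position: [0.433, -0.0088, 0.1084]
ee_rot: [-1.196, 1.218, 1.196]
force: [-0.3, -0.4, -0.2]
width: 0.602
```

```bash
python3 meas.py w16 carrier_grip:.035
```

```text
22.45 [ 0.433  -0.0088  0.1084] [ 0.8412  0.5123 -1.2457  2.0551  0.5869  0.9951  0.8444] F [-0.2688 -0.3822 -0.1795] 0.601634052007405 178.95759595572994 0.0032427974927170477
carrier_grip 0.72 [278.3 207.4] [ 0.4335 -0.0052  0.035 ]
carrier_grip 0.2 [273.8 198.4] [ 0.4247 -0.0092  0.035 ]
```

View pics/w16.png

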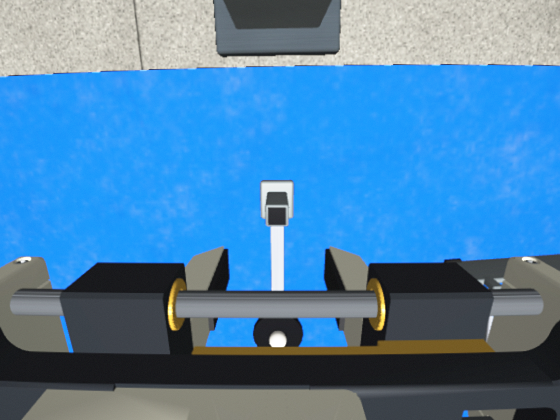

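The tool is turned: post top at (277,214) between the fingers, ball still in its pocket at (277,340).

```bash
python3 - <<'E'
from h import *
np.set_printoptions(precision=4,suppress=True)
z=np.load("pics/w16.npz"); im=z["im"];d=z["d"]; s={"position":z["position"],"ee_rot":z["ee_rot"]}
M=R.from_rotvec(s["ee_rot"]).as_matrix()
vv,uu=np.mgrid[185:235,255:300]; vv=vv.ravel();uu=uu.ravel()
P=at_d("wrist",np.c_[uu,vv],d[vv,uu],s)
q=P[(P[:,2]>.056)&(P[:,2]<.068)]; r=cv2.minAreaRect((q[:,:2]*1e3).astype(np.float32)); print(len(q),r)
c=np.r_[np.array(r[0])/1e3,.06]; print("tool",1e3*M.T@(c-s["position"]))
E
```

```text
539 ((433.23956298828125, -6.402814865112305), (18.953142166137695, 20.44588279724121), 88.80070495605469)
tool [48.3711 -0.1955  2.3537]
```

```bash
python3 - <<'E'
from h import *
np.set_printoptions(precision=4,suppress=True)
z=np.load("pics/w16.npz"); im=z["im"];d=z["d"]; s={"position":z["position"],"ee_rot":z["ee_rot"]}
M=R.from_rotvec(s["ee_rot"]).as_matrix(); print(M)
vv,uu=np.mgrid[185:235,255:300]; vv=vv.ravel();uu=uu.ravel()
P=at_d("wrist",np.c_[uu,vv],d[vv,uu],s)
k=(P[:,2]>.056)&(P[:,2]<.068)
print(uu[k].min(),uu[k].max(),vv[k].min(),vv[k].max(),uu[k].mean(), P[k].mean(0),P[k].min(0),P[k].max(0))
print(proj("wrist",[[.4332,-.0064,.061]],s), at_d("wrist",[(277,214)],.2485,s), d[214,277])
E
python3 -c "
import cv2
c=cv2.imread('pics/w16.png')[170:300,200:350];cv2.imwrite('pics/w16c.png',cv2.resize(c,None,fx=4.6,fy=4.6,interpolation=cv2.INTER_CUBIC))"
```

```text
[[ 0.     -0.9998  0.0184]
 [-0.0001  0.0184  0.9998]
 [-1.     -0.     -0.0001]]
266 288 203 226 277.0278293135436 [ 0.4322 -0.0064  0.061 ] [ 0.4229 -0.016   0.056 ] [0.4436 0.0031 0.0635]
[[277.0679 215.7829]] [[ 0.429  -0.0064  0.0693]] 0.25663427
```

View pics/w16c.png

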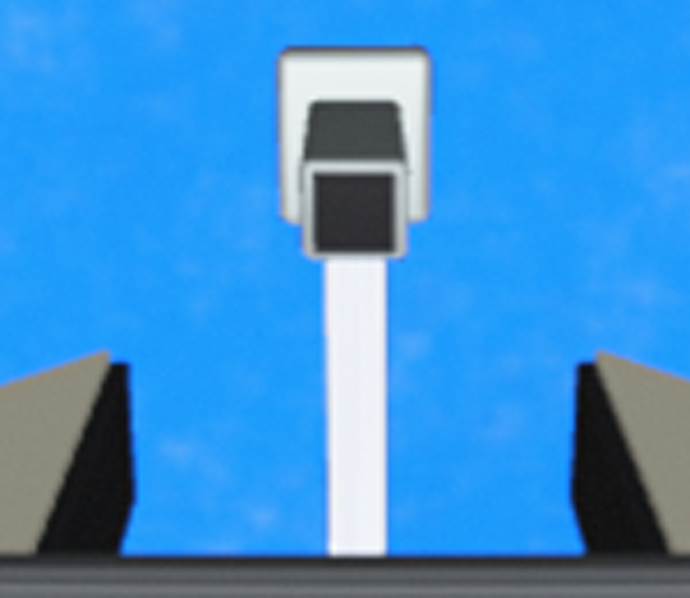

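```bash
python3 - <<'E'
from h import *
np.set_printoptions(precision=5,suppress=True)
z=np.load("pics/w16.npz"); s={"position":z["position"],"ee_rot":z["ee_rot"]}
c=optics.get_calibration("wrist");print(c)
K,D,T=campose("wrist",s);print(T)
print(ray("wrist",[(277,214)],s))
E
```

```text
{'camera_matrix': array([[303.60417,   0.     , 276.1643 ],
       [  0.     , 303.60417, 211.38604],
       [  0.     ,   0.     ,   1.     ]]), 'D': array([-0.03583,  0.     ,  0.     ,  0.     ,  0.     ]), 'T_tool_cam': array([[ 0.0008 ,  0.29488, -0.95553, -0.19772],
       [ 0.     ,  0.95553,  0.29488,  0.07939],
       [ 1.     , -0.00024,  0.00077,  0.00179],
       [ 0.     ,  0.     ,  0.     ,  1.     ]])}
[[ 0.01839 -0.95537 -0.29484  0.35366]
 [ 0.99983  0.01732  0.00624 -0.00549]
 [-0.00085 -0.29491  0.95553  0.30609]
 [ 0.       0.       0.       1.     ]]
(array([ 0.35366, -0.00549,  0.30609]), array([[ 0.30312, -0.00364, -0.95299]]))
```

`T_tool_cam` changed with the tool's turn (camera z −1.4 → +1.8 mm). So the reported TCP carries a roughly constant world offset of (+1,+1.6) mm, and what the camera reports in world coordinates is consistent. The correction here is under 1 mm; going down and gripping.

send_rows:
  rows:
    - [[10, 0.8, 0.8, 0, 0, 0, 60], [30, 0.8, 0.8, 0, 0, 0, 60], [55, 0.8, 0.8, 0, 0, 0, 60], [80, 0.8, 0.8, 0, 0, 0, 60], [102, 0.8, 0.8, 0, 0, 0, 60], [117, 0.8, 0.8, 0, 0, 0, 60], [124, 0.8, 0.8, 0, 0, 0, 60], [124, 0.8, 0.8, 0, 0, 0, 60]]

```text
clock: 23.35
position: [0.4314, -0.0077, -0.0165]
ee_rot: [-1.196, 1.218, 1.198]
force: [0.3, -0.2, -0.0]
width: 0.597
```

```bash
python3 meas.py w17
```

```text
23.35 [ 0.4314 -0.0077 -0.0165] [ 0.64    0.6703 -1.0112  2.1811  0.8577  0.7687  0.6028] F [ 0.2996 -0.1613 -0.019 ] 0.597327155956333 179.01247015172981 0.029480074212196224
```

View pics/w17.png

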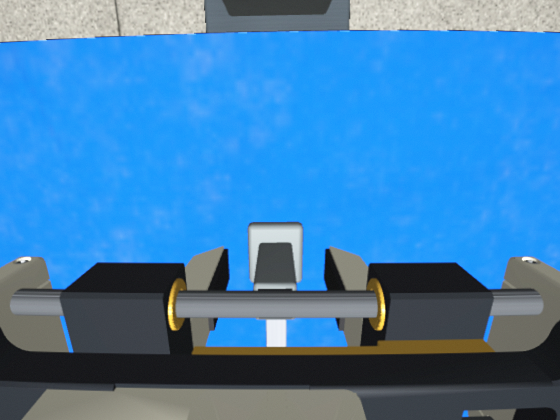

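send_rows:
  rows:
    - [[0, 0, 0, 0, 0, 0, 45], [0, 0, 0, 0, 0, 0, 35], [0, 0, 0, 0, 0, 0, 28], [0, 0, 0, 0, 0, 0, 24], [0, 0, 0, 0, 0, 0, 20], [0, 0, 0, 0, 0, 0, 15], [0, 0, 0, 0, 0, 0, 10], [0, 0, 0, 0, 0, 0, 10]]
  grip_force: 10

```text
clock: 24.2
position: [0.4323, -0.0081, -0.0155]
ee_rot: [-1.197, 1.218, 1.196]
force: [-1.3, -1.7, 5.2]
width: 0.217
```

send_rows:
  rows:
    - [[0, 0, 0, 0, 0, 0, 5], [0, 0, 0, 0, 0, 0, 5], [0, 0, 0, 0, 0, 0, 5], [0, 0, 0, 0, 0, 0, 5], [-0.5, 0, 0, 0, 0, 0, 5], [-1, 0, 0, 0, 0, 0, 5], [-2, 0, 0, 0, 0, 0, 5], [-3, 0, 0, 0, 0, 0, 5]]
  grip_force: 55

```text
clock: 25.0
position: [0.432, -0.008, -0.0127]
ee_rot: [-1.196, 1.218, 1.196]
force: [0.6, -0.2, -1.4]
width: 0.214
```

```bash
python3 meas.py w18; python3 - <<'E'
from h import *
im,d,s=snap("scene","scene2"); c=cv2.imread("pics/scene2.png")[220:320,200:340]; cv2.imwrite("pics/scene2c.png",cv2.resize(c,None,fx=5.5,fy=5.5,interpolation=cv2.INTER_CUBIC))
E
```

```text
25.0 [ 0.432  -0.008  -0.0127] [ 0.6462  0.6648 -1.0185  2.1782  0.8492  0.7744  0.6102] F [ 0.5624 -0.1903 -1.4161] 0.21363210470700172 178.98630487940747 0.02654425955326894
```

View pics/scene2c.png

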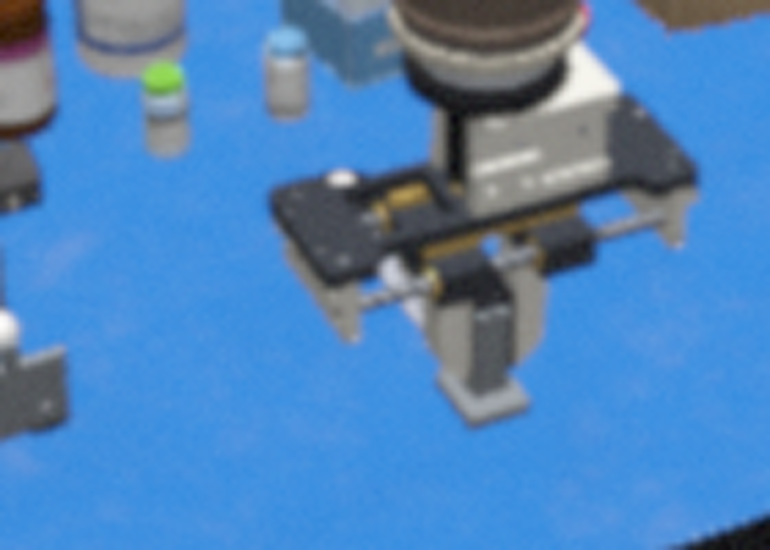

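The carrier is gripped and 3 mm up, with Fz −1.4 N, which fits its weight. Refining the lens position from the first images' depth before carrying.

```bash
python3 - <<'E'
from h import *
from scipy.optimize import least_squares
np.set_printoptions(precision=4,suppress=True)
for n,(u0,v0,w) in (("scene",(362,165,32)),("top",(341,231,30))):
    z=np.load(f"pics/{n}0.npz"); d=z["d"]; im=z["im"]
    vv,uu=np.mgrid[v0-w:v0+w,u0-w:u0+w]; vv=vv.ravel();uu=uu.ravel()
    P=at_d(n,np.c_[uu,vv],d[vv,uu])
    k=(P[:,2]>.255)&(P[:,2]<.31)&(np.hypot(P[:,0]-.52,P[:,1]+.276)<.09); Q=P[k]
    print(n,len(Q),np.percentile(Q[:,2],[5,50,95]),Q.min(0),Q.max(0))
    # outer hull circle
    h=cv2.convexHull((Q[:,:2]).astype(np.float32)).reshape(-1,2)
    r=least_squares(lambda q:np.linalg.norm(h-q[:2],axis=1)-.062,[.52,-.276],loss="soft_l1",f_scale=.002); print("circle r62",r.x,np.std(r.fun))
    # image ellipse of white ring
    m=((im.min(2)>150)&(np.isin(np.arange(im.shape[0]),np.arange(v0-w,v0+w))[:,None])&(np.isin(np.arange(im.shape[1]),np.arange(u0-w,u0+w))[None])).astype(np.uint8)
    c=max(cv2.findContours(m,0,cv2.CHAIN_APPROX_NONE)[0],key=cv2.contourArea)
    e=cv2.fitEllipse(cv2.convexHull(c)); print("ellipse",e,at_z(n,[e[0]],.291),at_z(n,[e[0]],.28),at_z(n,[e[0]],.27))
    cr=cv2.imread(f"pics/{n}0.png"); cv2.ellipse(cr,e,(0,0,255),1); cr=cr[v0-60:v0+110,u0-60:u0+90]; cv2.imwrite(f"pics/lens_{n}.png",cv2.resize(cr,None,fx=3.5,fy=3.5,interpolation=cv2.INTER_CUBIC))
E
```

```text
scene 1085 [0.2732 0.2831 0.2906] [ 0.4559 -0.3648  0.268 ] [ 0.5805 -0.2094  0.2929]
circle r62 [ 0.5183 -0.2729] 0.009261121500012954
ellipse ((361.45196533203125, 162.05799865722656), (21.548337936401367, 46.796451568603516), 94.29295349121094) [[ 0.5151 -0.2697  0.291 ]] [[ 0.5335 -0.2831  0.28  ]] [[ 0.5502 -0.2952  0.27  ]]
top 1244 [0.2765 0.2857 0.2944] [ 0.4579 -0.3637  0.2677] [ 0.5852 -0.2124  0.2984]
circle r62 [ 0.5204 -0.2747] 0.007988065144347358
ellipse ((339.9520263671875, 227.8800048828125), (33.873634338378906, 41.332916259765625), 97.37916564941406) [[ 0.5187 -0.273   0.291 ]] [[ 0.5246 -0.2719  0.28  ]] [[ 0.5299 -0.2708  0.27  ]]
```

View pics/lens_scene.png

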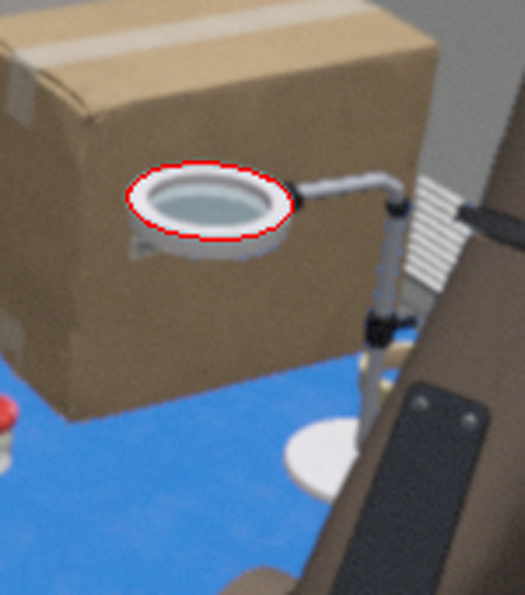

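View pics/lens_top.png

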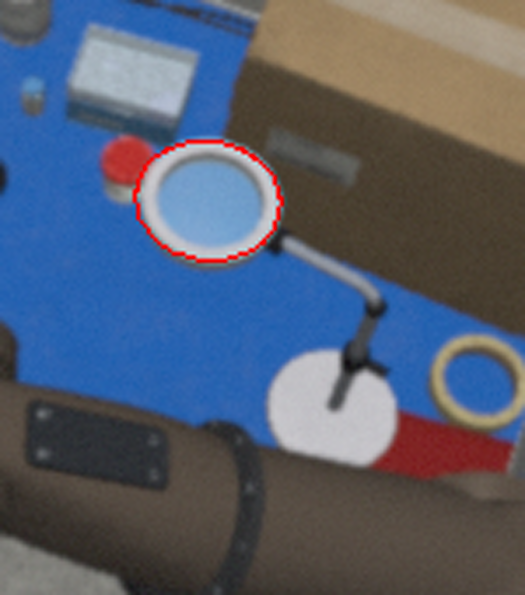

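send_rows:
  rows:
    - [[-4, 0, 0, 0, 0, 0, 5], [-12, 0, 0, 0, 0, 0, 5], [-24, 0, 0, 0, 0, 0, 5], [-38, 0, 0, 0, 0, 0, 5], [-52, 0, 0, 0, 0, 0, 5], [-64, 0, 0, 0, 0, 0, 5], [-72, 0, 0, 0, 0, 0, 5], [-75, 0, 0, 0, 0, 0, 5]]

```text
clock: 25.9
position: [0.4327, -0.008, 0.0633]
ee_rot: [-1.197, 1.217, 1.195]
force: [-0.9, -0.0, -1.6]
width: 0.214
```

```bash
python3 meas.py w19; python3 - <<'E'
from h import *
im,d,s=snap("scene","scene3"); c=cv2.imread("pics/scene3.png")[180:320,180:360]; cv2.imwrite("pics/scene3c.png",cv2.resize(c,None,fx=4.3,fy=4.3,interpolation=cv2.INTER_CUBIC))
im,d,s=snap("top","top3"); c=cv2.imread("pics/top3.png")[170:290,200:380]; cv2.imwrite("pics/top3c.png",cv2.resize(c,None,fx=4.3,fy=4.3,interpolation=cv2.INTER_CUBIC))
E
```

```text
25.9 [ 0.4327 -0.008   0.0633] [ 0.7655  0.5611 -1.1611  2.1093  0.6699  0.9061  0.7677] F [-0.8796 -0.0101 -1.5634] 0.21405178132233837 178.96929245968425 0.05350774103251189
```

View pics/scene3c.png

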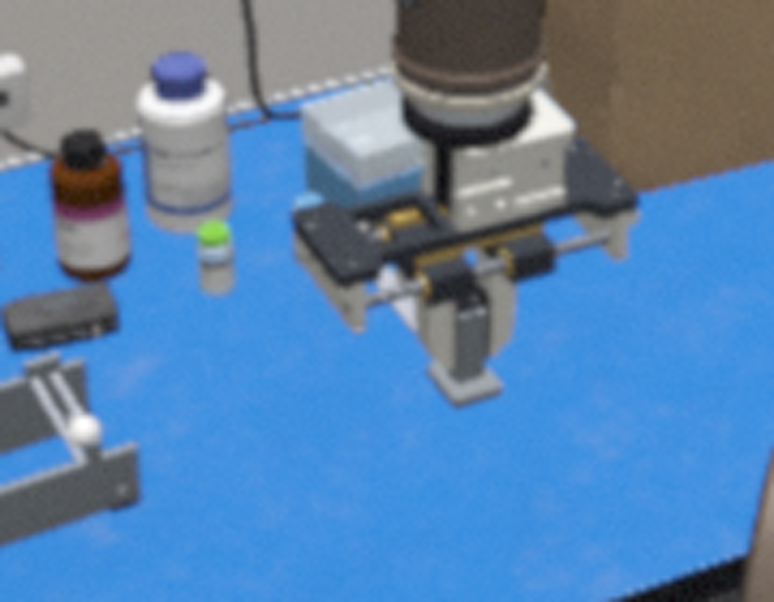

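View pics/top3c.png

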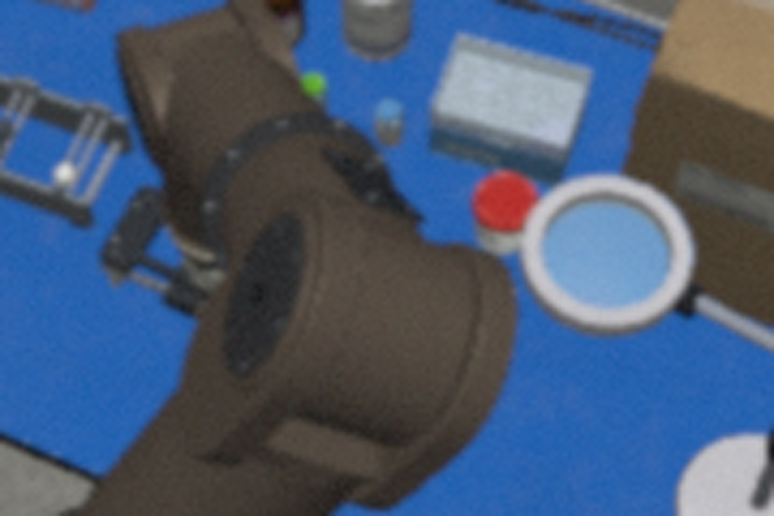

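View pics/w19.png

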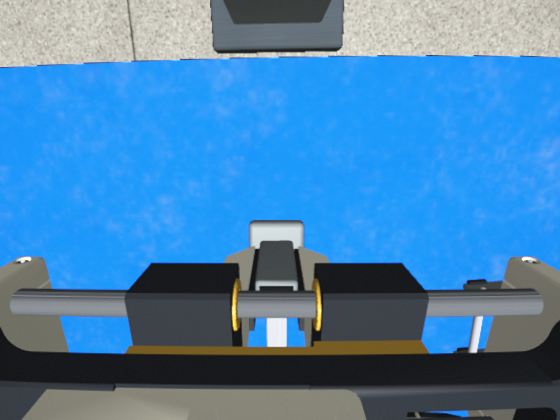

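```bash
python3 - <<'E'
from h import *
np.set_printoptions(precision=3,suppress=True)
z=np.load("pics/top3.npz"); d=z["d"]
for c in ((470,260),(505,320),(440,430),(400,490),(330,250),(250,290),(380,330)):
    u=int(200+c[0]/4.3); v=int(170+c[1]/4.3); print(c,at_d("top",[(u,v)],d[v,u])[0])
z=np.load("pics/scene3.npz"); im=z["im"]
cv2.imwrite("pics/scene3f.png",im[:,:,::-1])
E
```

```text
(470, 260) [ 0.232 -0.267  0.77 ]
(505, 320) [ 0.209 -0.295  0.77 ]
(440, 430) [ 0.152 -0.286  0.749]
(400, 490) [ 0.14  -0.273  0.693]
(330, 250) [ 0.184 -0.215  0.82 ]
(250, 290) [ 0.176 -0.177  0.765]
(380, 330) [ 0.171 -0.247  0.791]
```

View pics/scene3f.png

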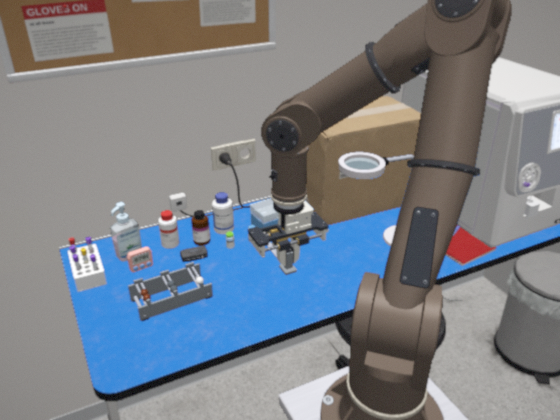

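send_rows:
  rows:
    - [[-0.6, 0.3, -1.5, 0.4, 0, 0, 5], [-2.2, 1.2, -6, 1.8, 0, 0, 5], [-5, 2.6, -13.5, 4, 0, 0, 5], [-9, 4.7, -24, 7, 0, 0, 5], [-13.4, 7, -36, 10.5, 0, 0, 5], [-18.5, 9.6, -49.5, 14.5, 0, 0, 5], [-23.5, 12.2, -63, 18.5, 0, 0, 5], [-28.6, 14.8, -76.5, 22.4, 0, 0, 5]]

```text
clock: 26.85
position: [0.4156, -0.0856, 0.0913]
ee_rot: [-0.899, 1.378, 0.898]
force: [0.6, 0.1, -1.5]
width: 0.214
```

```bash
python3 - <<'E'
from h import *
np.set_printoptions(precision=4,suppress=True)
s=arm.observe();print(s["clock"],s["position"],s["joints"],s["force"],s["width"],yaw())
# commanded now: start (.4327,-.008,.0633 rep) + frac
print(go([.4018-.001,-.1563-.0016,.1195]))
E
```

```text
26.85 [ 0.4156 -0.0856  0.0913] [ 0.958   0.4662 -1.1294  2.097   0.5417  0.909   0.6753] [ 0.5595  0.104  -1.5365] 0.21366539872927262 156.22693073824897
[-28.1472 -15.636  -72.1073]
```

send_rows:
  rows:
    - [[-5, -2.8, -13, 3.8, 0, 0, 5], [-10, -5.6, -26, 7.6, 0, 0, 5], [-15, -8.3, -38, 11.3, 0, 0, 5], [-19.5, -10.9, -50, 14.8, 0, 0, 5], [-23, -12.8, -59, 17.5, 0, 0, 5], [-26, -14.3, -66, 19.6, 0, 0, 5], [-27.6, -15.3, -70.5, 20.8, 0, 0, 5], [-28.1, -15.6, -72.1, 21.3, 0, 0, 5]]

```text
clock: 27.65
position: [0.4017, -0.1568, 0.1191]
ee_rot: [-0.617, 1.481, 0.617]
force: [0.1, -0.4, -2.7]
width: 0.218
```

```bash
python3 - <<'E'
from h import *
np.set_printoptions(precision=4,suppress=True)
s=arm.observe();print(s["clock"],s["position"],s["joints"],s["force"],s["width"],yaw())
im,d,s=snap("scene","scene4"); c=cv2.imread("pics/scene4.png")[120:300,250:450]; cv2.imwrite("pics/scene4c.png",cv2.resize(c,None,fx=4,fy=3.3,interpolation=cv2.INTER_CUBIC) if 0 else cv2.resize(c,None,fx=3.3,fy=3.3,interpolation=cv2.INTER_CUBIC))
im,d,s=snap("top","top4"); c=cv2.imread("pics/top4.png")[170:290,240:420]; cv2.imwrite("pics/top4c.png",cv2.resize(c,None,fx=4.3,fy=4.3,interpolation=cv2.INTER_CUBIC))
snap("wrist","w20")
E
```

```text
27.65 [ 0.4017 -0.1568  0.1191] [ 1.1063  0.3974 -1.073   2.0509  0.4347  0.9399  0.5899] [ 0.1478 -0.4211 -2.6529] 0.2181484351626604 135.21246498078605
```

View pics/scene4c.png

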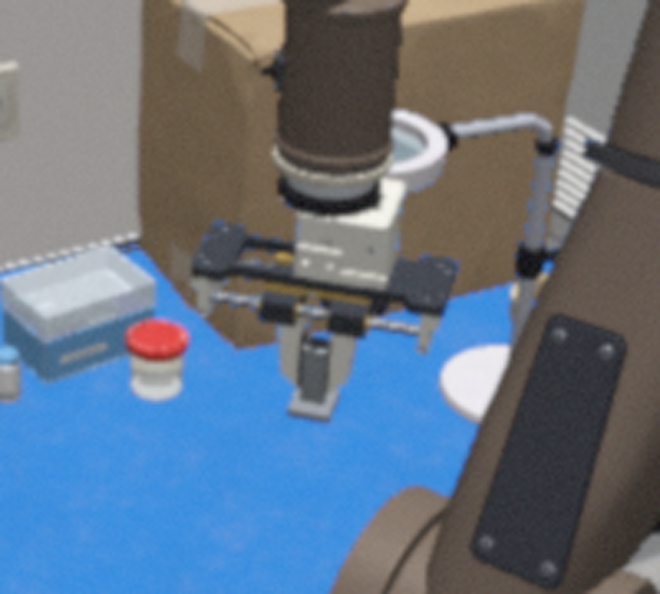

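View pics/top4c.png

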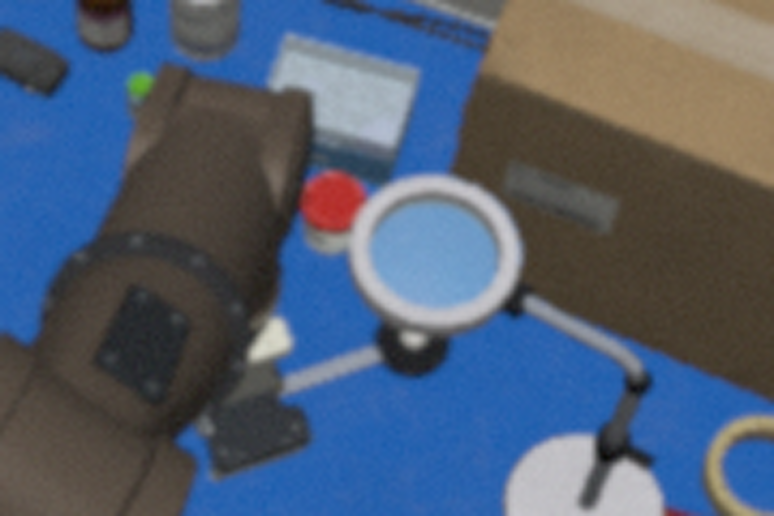

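View pics/w20.png

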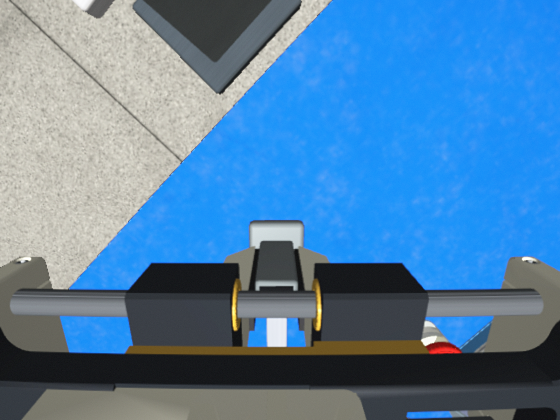

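```bash
python3 - <<'E'
from h import *
from scipy.optimize import least_squares
np.set_printoptions(precision=4,suppress=True)
z=np.load("pics/top4.npz"); d=z["d"];im=z["im"]
g=(.4017+.001,-.1568+.0016); a=np.radians(135.2-179.9); pk=np.array([g[0]+.165*np.cos(a),g[1]+.165*np.sin(a),.15])
print("model pocket",pk,"px",proj("top",[pk]))
vv,uu=np.mgrid[236:262,322:352]; vv=vv.ravel();uu=uu.ravel()
P=at_d("top",np.c_[uu,vv],d[vv,uu]); k=(P[:,2]>.12)&(P[:,2]<.2)
print(len(P[k]),P[k].min(0),P[k].max(0),np.percentile(P[k][:,2],[10,50,90]))
W=k&(im[vv,uu].min(1)>140); print("white",W.sum(),uu[W].mean(),vv[W].mean(),P[W].mean(0)); 
Bk=k&(im[vv,uu].max(1)<70); print("black head",Bk.sum(),P[Bk].mean(0),P[Bk].min(0),P[Bk].max(0))
# shank
vv,uu=np.mgrid[248:264,304:330]; vv=vv.ravel();uu=uu.ravel(); P=at_d("top",np.c_[uu,vv],d[vv,uu]); k=(P[:,2]>.12)&(P[:,2]<.2)
Q=P[k]; Q=Q[im[vv,uu][k].min(1)>80]; print("shank",len(Q)); r=(Q[:,:2]-g)@np.array([np.cos(a),np.sin(a)]); print(np.polyfit(r,Q[:,2],1),r.min(),r.max(),Q[:,2].mean())
# lens, robust, both cameras, exclude arm side
for n,(u0,v0,w) in (("scene",(362,165,32)),("top",(341,231,30))):
    z=np.load(f"pics/{n}0.npz"); d=z["d"]
    vv,uu=np.mgrid[v0-w:v0+w,u0-w:u0+w]; vv=vv.ravel();uu=uu.ravel()
    P=at_d(n,np.c_[uu,vv],d[vv,uu]); k=(P[:,2]>.262)&(P[:,2]<.30)&(np.hypot(P[:,0]-.519,P[:,1]+.273)<.072); Q=P[k]
    r=np.hypot(*(Q[:,:2]-[.519,-.273]).T); 
    h=cv2.convexHull(Q[:,:2].astype(np.float32)).reshape(-1,2); h=h[h[:,1]>-.31]
    f=least_squares(lambda q:np.linalg.norm(h-q[:2],axis=1)-q[2],[.52,-.276,.062],loss="soft_l1",f_scale=.002); print(n,"outer",f.x,len(h))
E
```

```text
model pocket [ 0.52   -0.2713  0.15  ] px [[335.6197 247.078 ]]
181 [ 0.4793 -0.3006  0.1293] [ 0.5299 -0.2359  0.1643] [0.1367 0.1436 0.1498]
white 17 328.8235294117647 251.05882352941177 [ 0.4981 -0.2556  0.1473]
black head 101 [ 0.5069 -0.275   0.1435] [ 0.4882 -0.2988  0.1305] [ 0.529  -0.2475  0.1526]
shank 95
[-0.0048  0.1414] 0.052052431937021644 0.13686098482528986 0.1409539696637913
scene outer [ 0.5183 -0.2728  0.0629] 22
top outer [ 0.521  -0.2748  0.0629] 26
```

```bash
python3 - <<'E'
from h import *
np.set_printoptions(precision=4,suppress=True)
im=cv2.imread("pics/top4.png").copy()
c=cv2.resize(im[205:275,300:370],None,fx=8,fy=8,interpolation=cv2.INTER_CUBIC)
def draw(P,col):
    q=(proj("top",P)-[300,205]+.5)*8
    cv2.polylines(c,[q.astype(np.int32)],True,col,1)
t=np.linspace(0,2*np.pi,60)[:,None]; circ=lambda x,y,z,r:np.c_[x+r*np.cos(t),y+r*np.sin(t),z+0*t]
draw(circ(.520,-.2713,.144,.03),(0,255,255)); draw(circ(.520,-.2713,.15,.01),(0,0,255)); draw(circ(.519,-.2732,.291,.062),(0,255,0)); draw(circ(.519,-.2732,.27,.062),(255,0,255))
cv2.imwrite("pics/top4o.png",c)
im=cv2.imread("pics/scene4.png"); c=cv2.resize(im[130:210,320:400],None,fx=7,fy=7,interpolation=cv2.INTER_CUBIC)
q=(proj("scene",circ(.519,-.2732,.291,.062))-[320,130]+.5)*7; cv2.polylines(c,[q.astype(np.int32)],True,(0,255,0),1); cv2.imwrite("pics/scene4o.png",c)
E
```

```text
(no output)
```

View pics/top4o.png

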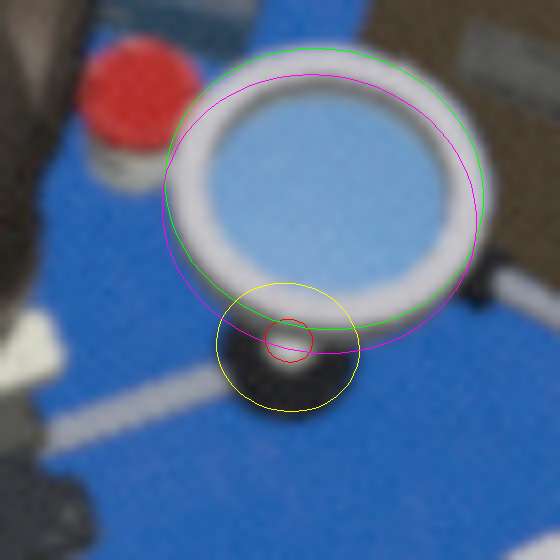

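View pics/scene4o.png

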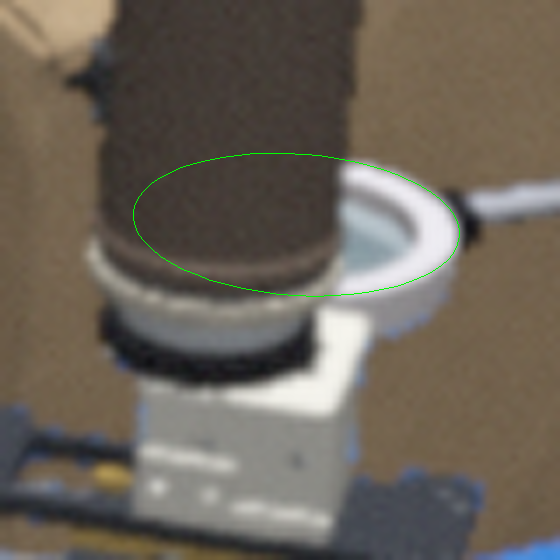

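```bash
python3 - <<'E'
from h import *
p=np.array([.52,-.2713,.15])
J=np.array([(proj("top",[p+e])-proj("top",[p]))[0]/10 for e in (np.eye(3)*.01)]).T;print(J)
print(np.linalg.solve(J[:,:2],[.16,-.75]))
M=R.from_rotvec(arm.observe()["ee_rot"]).as_matrix()
for w in ([.0,-.002,0.001],[-.001,-.002,.001]): print(1e3*M.T@np.array(w))
print(M[:,0])
E
```

```text
[[ 0.10883265 -0.27728064  0.02622331]
 [-0.24436694 -0.11035747 -0.13070931]]
[2.82839795 0.53311349]
[-1.00041497 -1.40575178 -1.42233323]
[-1.00038188 -0.69452299 -2.12529384]
[-3.30928465e-05  2.07495754e-04 -9.99999978e-01]
```

send_rows:
  rows:
    - [[-0.5, -0.7, 0, 0, 0, 0, 5], [-1, -1.4, 0, 0, 0, 0, 5], [-1, -1.4, 0, 0, 0, 0, 5], [-1, -1.4, 0, 0, 0, 0, 5], [-1, -1.4, 0, 0, 0, 0, 5], [-1, -1.4, 0, 0, 0, 0, 5], [-1, -1.4, 0, 0, 0, 0, 5], [-1, -1.4, 0, 0, 0, 0, 5]]

```text
clock: 28.6
position: [0.4027, -0.1575, 0.12]
ee_rot: [-0.618, 1.481, 0.618]
force: [-0.1, 0.4, -1.5]
width: 0.216
```

```bash
python3 - <<'E'
from h import *
np.set_printoptions(precision=4,suppress=True)
s=arm.observe();print(s["clock"],s["position"],abs(s["dq"]).max(),s["force"],s["width"],yaw(),R.from_rotvec(s["ee_rot"]).as_matrix()[:,0])
im,d,s=snap("top","top5"); c=cv2.resize(cv2.imread("pics/top5.png")[215:270,300:370],None,fx=9,fy=9,interpolation=cv2.INTER_CUBIC); cv2.imwrite("pics/top5c.png",c)
im,d,s=snap("scene","scene5")
a=np.radians(yaw()-179.9); u=np.array([np.cos(a),np.sin(a)]); g=s["position"][:2]+[.001,.0016]; print("pocket",g+.165*u)
z=np.load("pics/top5.npz"); d=z["d"]; im=z["im"]
vv,uu=np.mgrid[240:266,300:352]; vv=vv.ravel();uu=uu.ravel(); P=at_d("top",np.c_[uu,vv],d[vv,uu])
r=(P[:,:2]-g)@u; t=(P[:,:2]-g)@np.array([-u[1],u[0]])
k=(P[:,2]>.125)&(P[:,2]<.155)&(r>.06)&(abs(t)<.03)
A=np.c_[r[k],t[k],np.ones(k.sum())]; print(k.sum(),np.linalg.lstsq(A,P[k][:,2],rcond=None)[0])
E
```

```text
28.6 [ 0.4027 -0.1575  0.12  ] 0.0009716209237412461 [-0.0565  0.3817 -1.5111] 0.21557807125299894 135.28631151608798 [ 0. -0. -1.]
pocket [ 0.5212 -0.2718]
229 [ 0.0025 -0.0098  0.1431]
```

View pics/top5c.png

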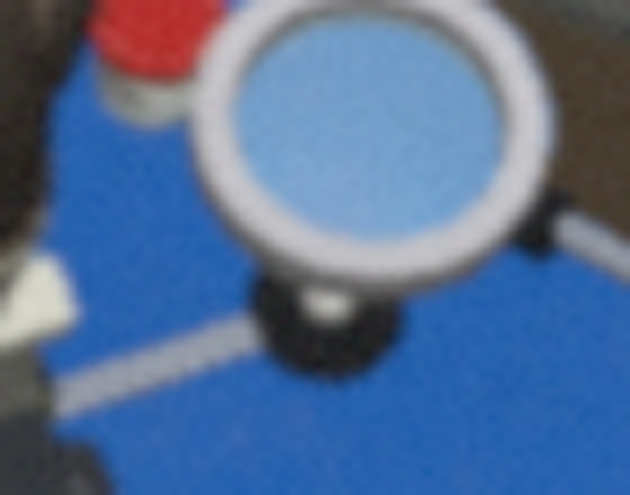

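View pics/scene5.png

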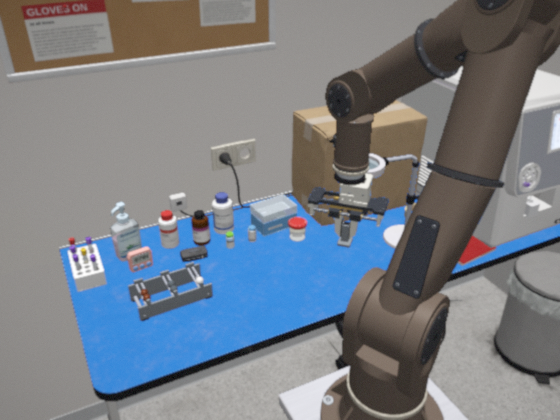

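The ball is in its pocket, the carrier's slope is under 0.6°, and the arm is still. Handing in.

```bash
python3 -c "
from cell import arm
print(arm.sign_off()); print(arm.observe()['clock'])"
```

```text
the job is handed in; nothing more can be done
None
the job is handed in; nothing more can be done
```

The job is handed in. The front white ball is in the carrier's pocket, and the arm is holding the carrier level and still under the magnifier, at 28.6 s on the clock.

**What I did**
- I took the ball off the rack and the second white ball rolled down to the stop, as expected.
- I set the ball in the pocket.
- I turned the gripper half round, so that joint 7 had range and the wrist camera stayed clear of the lens. Then I lifted the carrier by its grip and carried it over.

**Last checks**
- **Ball position:** it shows in its pocket in the top camera. From the arm's pose it is at about (0.521, −0.272, 0.15) m. The lens was measured at (0.515 to 0.521, −0.270 to −0.275) m, so the ball is centred to about 2–3 mm and about 12 cm below the lens.
- **Level and still:** the carrier's slope is within 0.6°, joint speeds are under 0.001 rad/s, and the force reading fits the load.
- **Surroundings:** I saw no contact with the magnifier. The other balls and the things standing around that showed in the last scene picture looked undisturbed.

**What disagreed**
- **Fingertip position:** the fingertips are about 38–44 mm short of the reported TCP, so my first attempt closed above the ball on nothing. I corrected for this from the images, and nothing was moved.
- **Wrist-camera calibration:** there is also a sideways offset of 1–2 mm in it, which changed when the tool turned.
- **Placing the ball:** the fingertips touched the carrier head with up to about 12 N, and the ball settled about 1.5 mm on release.
- **Lens position:** the estimates from the two fixed cameras differ by 2–4 mm. The rim of the lens ring partly hid the ball in the last picture.

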